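Square a display plaque into the glue-up jig

TASK

Take the yellow-faced wooden plaque out of its rack and lay it flat in the plywood glue-up jig with its yellow face up, ready for a felt motif to be stuck on. Push it square and flush into the fence corner: one long side fully against the long dark fence and one end fully against the short dark fence. Leave the blue plaque in the rack and the glue bottle, mug and brush where they are.

Things in the scene. Friction and masses are not known exactly. Their poses are not given: they have to be found in the camera images.
- plaque: brown wooden plaque to be placed, 140 x 24 x 60 mm, one broad face painted yellow (paint wraps 9 mm round the edges); starts standing on a long edge in a rack slot. Origin: middle of the edge face it stands on at the start. x along the 140 mm length, y through the 24 mm thickness and out of the yellow face, z along the 60 mm width (up at the start). Lying with yellow up, its y points up
- plaque_center (a point): the centre of the yellow-faced plaque's solid; axes as plaque (30 mm along z from that origin)
- rack: fixed pale wooden rack, 160 (x) x 170 (y) mm, base 8 mm thick; origin: centre of its underside, on the table. Two slots along its x, centred at y = -45 and +45 mm, 28 mm wide between 6 mm walls, wall tops 28 mm above the table. One plaque stands in each, top 68 mm above the table, painted face to the rack's +y. Which plaque is in which slot varies
- blue_plaque: the other plaque, same size and axes as the yellow one, painted blue; must stay in the rack
- jig: fixed jig: plywood platform 30 mm high, two dark fences 18 mm thick rising 20 mm above it. Origin on the table under the middle of the free surface, 80 mm (x, -40 to +40) by 200 mm (y, -100 to +100). Long fence's inner face at x = +40 mm, running along y; short fence's inner face at y = -100 mm, running along x. Other two sides open
- jig_corner (a point): the inside corner of the jig where the two fences' inner faces meet, at platform height (30 mm above the table); axes as jig, so the free surface lies towards -x and +y
- glue: white glue bottle with red cap, 56 mm in diameter, 140 mm tall, origin at the centre of its underside; leave it alone
- mug: blue mug, 80 mm in diameter, 90 mm tall, origin at the centre of its underside; leave it alone
- brush: brush lying on the table along its x, origin at the middle of its underside; leave it alone
Things that resemble listed ones, but are neither listed nor needed, are in the scene too. Leave any pink or red look-alike of the plaque alone.

How it is judged:
At the end, for the whole second after the job is handed in: The yellow plaque lies at rest flat on the jig's platform (within 0.06 rad), yellow face up, its length along the long fence within 0.03 rad, and no more than 3 mm (measured at its centre) away from each fence (angle between plaque_center's own y axis and vertical below 0.06 rad and z of plaque_center in the frame of jig_corner between 0.008 and 0.016 m and x of plaque_center in the frame of jig_corner between -0.033 and -0.026 m and y of plaque_center in the frame of jig_corner between 0.066 and 0.073 m and angle between the x axis of plaque_center and the y axis of jig_corner, either way round below 0.03 rad and linear speed of plaque below 0.02 m/s); the robot touches nothing.
It fails at once if the blue plaque is shifted by more than 25 mm (distance of blue_plaque from where it was at the start of the episode above 0.025 m).
It fails at once if the glue bottle is shifted by more than 25 mm or tipped (distance of glue from where it was at the start of the episode above 0.025 m or angle between glue's own z axis and vertical above 0.4 rad).
It fails at once if the mug is shifted by more than 25 mm or tipped (distance of mug from where it was at the start of the episode above 0.025 m or angle between mug's own z axis and vertical above 0.4 rad).
It fails at once if the brush is shifted by more than 25 mm (distance of brush from where it was at the start of the episode above 0.025 m).
It also fails if it takes over 72 s, if anything falls off the work surface, if the arm or the gripper's body presses on something with over 40 N, if the wrist force passes 120 N, or if a joint passes its speed limit or range.

ROBOT

A 6-joint arm with a two-finger parallel gripper is mounted at the origin on the work surface. World frame = base frame: x ahead of the robot, y to its left, z up, the work surface at z = 0. Lengths are in m, angles in rad, forces in N, time in s.
With the tool pointing down it reaches from about 0.275 to 1 m from the base axis. Payload 8.4 kg.
Tool frame: the origin (TCP) lies at the very end of the fingers, on their centre line; the grasp point (between the pads) lies 19 mm behind it; z points along the fingers, y is the direction in which the jaws open and shut (so a half turn about z gives the same grasp; the last joint's range is limited). The gripper opens to 85 mm and grips with 20 to 120 N. Pads are 22 mm wide; open, the fingers measure 114 mm over their backs; the gripper's body (76 mm by 85 mm) begins 54 mm behind the grasp point. The pads swing forward as they close: fully open they stand 13 mm farther back than shut.
Start: joints at [-1.273, 0.353, 1.633, -0, 1.155, -0.002], TCP at [0.185, -0.597, 0.231] pointing down, gripper open.
Joint ranges: [-2.63, 2.63], [-0.92, 2.1], [0.06, 2.66], [-1.3, 4.44], [0, 2.69], [-3.02, 3.02]. Speed limits (rad/s): [2.22, 2.22, 2.79, 3.14, 3.14, 3.14].

INTERFACE

Orientations are given as a unit quaternion [x, y, z, w].
In Python, from workcell import state, eyes, ticket gives the robot as it stands.
- The arm moves only by the tool send_rows, never from a script. Its argument "deltas" is a list of rows, each a list of 7 numbers: the turn, a rotation vector about the tool's x, y, z in rad, then the shift along the tool's x, y, z in cm, then the closure, from 0 (fully open) to 1 (shut). In form: [[wx, wy, wz, tx, ty, tz, grip], ...]. A call has exactly 10 rows; each row shifts and turns the pose as measured when the row begins, along the tool's axes as they then stand; what a row does not reach is not made up. A row lasts 1/10 s, in which the tool goes at most 50 mm and 8.59 degrees, less where a joint would pass 70% of its speed; a pose out of reach is approached as far as the arm can. A call is refused whole if a number of a shift passes 5 or a number of a turn 0.15, either way. A call with a gripper value outside its range is refused whole. The fingers move at their own pace and stop on an object; "newtons" is the grip in N (left out, the last holds). Time passes only in rows, so rows that do not move let the fingers close, or fill a call up. It gives the time, the measured TCP pose, the force and the opening at its end, in the units of the state.
- state(): the state, without advancing time (a new reading comes with each control period).
- eyes.grab_frame(name): name is "scene" or "top"; returns (picture, depth): 400x640x3 uint8, blue, green, red; 400x640 float32, m along the optical axis (not along the pixel's ray), 0 where there is no reading.
- eyes.camera_params(name): a dict with "camera_matrix" (3x3 intrinsics, pixels), "distortion" ([k1, k2, p1, p2, k3] as OpenCV has them; the pictures are not rectified), "rvec" (rotation vector, rad) and "tvec" (3), from world to camera coordinates, as OpenCV has them. Camera axes: x right, y down, z forward; pixel columns grow to the right and rows downward; lengths in m; the calibration is good to about 2 mm. A picture is of the moment at which its call begins. camera_params takes no time and is no camera call.
- ticket.finish_job(): hands the job in, once; it reports no verdict.
The state is a dict: "time_s": time; "qpos": joint angles; "joint_velocities": joint speeds; "tau": joint torques, N m; "ee_pos": TCP position; "eef_rot": TCP orientation; "ft_force": force on the tool from outside, world axes, zero at the start; "moment": the same for the moment, N m; "grip_width": finger opening in m.
Only numpy, scipy, OpenCV 4.12 (cv2) and the standard library are available. Lean on these libraries where they do the work, as an engineer would, in place of code of your own. Each camera call takes 0.05 s, during which the arm holds its last target.

## Working session

There is one attempt and no reset: what is moved stays moved. The work goes in short steps, Python scripts to look and compute and a tool call to move; the robot and the scene stay as the last step left them, time stands still between calls to the robot, and variables do not carry over. Pictures are saved under pics/ and viewed, and the job is handed in when it is done.

Besides the shell and the picture viewer there is one more tool, called as name(argument=value, ...), one argument or row to a line, values as JSON. send_rows: Moves the arm, as the interface text tells. Its arguments: {"type":"object","properties":{"deltas":{"type":"array"},"newtons":{"type":"number"}},"required":["deltas"]}

```bash
mkdir -p pics; ls; python3 - <<'E'
from workcell import state, eyes
import cv2,numpy as np
s=state();print({k:np.round(v,3) for k,v in s.items()})
for n in("scene","top"):
    im,d=eyes.grab_frame(n);cv2.imwrite(f"pics/{n}0.png",im);np.save(f"pics/{n}0.npy",d)
    p=eyes.camera_params(n);print(n,{k:np.round(v,4).tolist() for k,v in p.items()})
E
```

```text
pics
{'time_s': np.float64(0.0), 'qpos': array([-1.273,  0.354,  1.634, -0.   ,  1.155, -0.002]), 'joint_velocities': array([-0.002, -0.   , -0.   , -0.001, -0.   ,  0.001]), 'tau': array([-4.0000e-03, -6.0526e+01, -3.4208e+01, -0.0000e+00,  9.0000e-03,
       -0.0000e+00]), 'ee_pos': array([ 0.184, -0.597,  0.231]), 'eef_rot': array([ 0.989,  0.149, -0.   , -0.001]), 'ft_force': array([-0.363,  0.486,  0.194]), 'moment': array([ 0.017, -0.009, -0.037]), 'grip_width': np.float64(0.085)}
scene {'camera_matrix': [[413.4853, 0.0, 319.9902], [0.0, 413.4853, 204.699], [0.0, 0.0, 1.0]], 'distortion': [-0.0946, 0.0, 0.0, 0.0, 0.0], 'rvec': [1.9039, 1.4506, -0.6485], 'tvec': [-0.1257, -0.2935, 1.5593]}
top {'camera_matrix': [[450.574, 0.0, 317.3274], [0.0, 450.574, 197.0864], [0.0, 0.0, 1.0]], 'distortion': [-0.0632, 0.0, 0.0, 0.0, 0.0], 'rvec': [2.1851, -2.2313, 0.043], 'tvec': [0.0071, 0.4872, 1.5111]}
```

View pics/scene0.png

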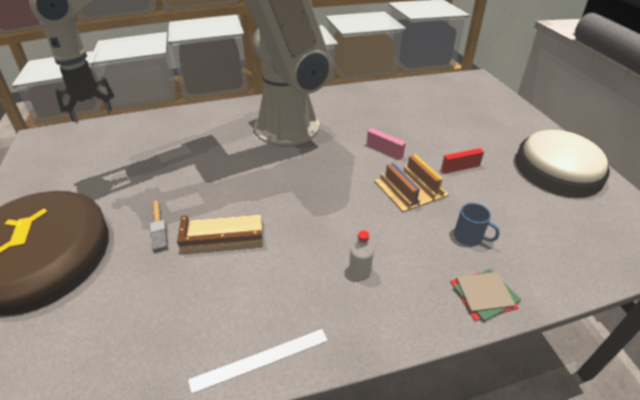

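View pics/top0.png

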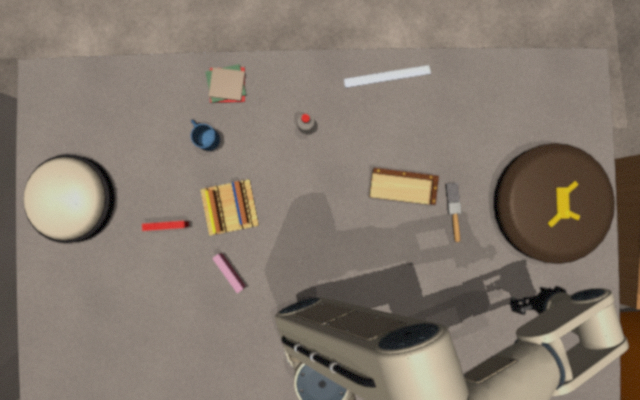

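```bash
python3 - <<'E'
import cv2,numpy as np
a=cv2.imread("pics/top0.png");b=cv2.imread("pics/scene0.png")
r=lambda im,x,y,w,h,s:cv2.resize(im[y:y+h,x:x+w],None,fx=s,fy=s,interpolation=cv2.INTER_CUBIC)
A=r(a,190,165,80,80,5);B=r(b,365,140,100,80,4);C=r(a,360,155,90,60,5); D=r(b,165,200,110,60,3)
c=np.zeros((600,800,3),np.uint8);c[:300,:300]=r(a,190,170,75,75,4);c[:300,300:660]=r(b,365,140,90,75,4);c[300:540,:340]=r(a,360,155,85,60,4);c[300:520,350:790]=r(b,165,205,110,55,4)
cv2.imwrite("pics/crop0.png",c)
E
```

```text
(no output)
```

View pics/crop0.png

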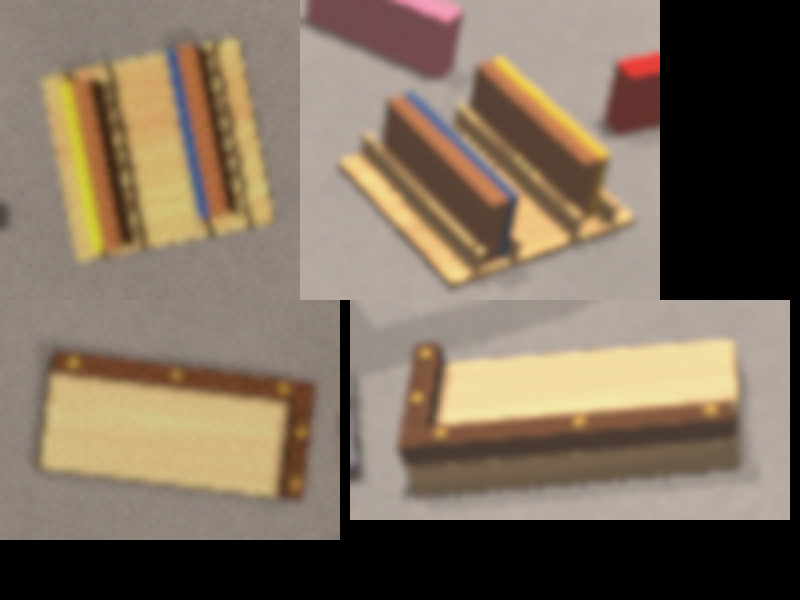

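```bash
cat > h.py <<'E'
import cv2,numpy as np
from workcell import state,eyes
def ray(name,uv,z):
    p=eyes.camera_params(name);R=cv2.Rodrigues(np.array(p["rvec"]))[0];t=np.array(p["tvec"]).ravel()
    n=cv2.undistortPoints(np.array(uv,float).reshape(-1,1,2),np.array(p["camera_matrix"]),np.array(p["distortion"])).reshape(-1,2)
    d=np.c_[n,np.ones(len(n))]@R; c=-R.T@t
    return c+d*((z-c[2])/d[:,2])[:,None]
def rect(name,mask,z):
    ys,xs=np.nonzero(mask);P=ray(name,np.c_[xs,ys],z)[:,:2]
    # sub-mm minAreaRect
    (cx,cy),(w,h),a=cv2.minAreaRect((P*1000).astype(np.float32)); 
    C=P.mean(0);w_,v=np.linalg.eigh(np.cov((P-C).T));ax=v[:,1]
    return dict(n=len(P),rectc=(round(cx,1),round(cy,1)),size=(round(w,1),round(h,1)),a=round(a,1),mean=(C*1000).round(1),pca=round(np.degrees(np.arctan2(ax[1],ax[0])),1))
def big(m):
    n,l,s,_=cv2.connectedComponentsWithStats(m.astype(np.uint8));return l==1+np.argmax(s[1:,4])
E
python3 - <<'E'
from h import *
im=cv2.imread("pics/top0.png");hsv=cv2.cvtColor(im,cv2.COLOR_BGR2HSV).astype(int);H,S,V=hsv[...,0],hsv[...,1],hsv[...,2]
def roi(x,y,w,h):
    m=np.zeros(H.shape,bool);m[y:y+h,x:x+w]=1;return m
R=roi(195,170,70,75);J=roi(360,155,90,60)
print("hsv yellow",hsv[212,208],"wood",hsv[205,226],"brown",hsv[205,218],hsv[200,243],"plat",hsv[188,400],"fence",hsv[172,390],"table",hsv[150,260])
y=big(R&(H>24)&(H<36)&(S>170)&(V>120));print("yel",rect("top",y,.068))
b=big(R&(H>100)&(H<130)&(S>110));print("blue",rect("top",b,.068))
br=R&(H<13)&(S>110)&(V>110)
n,l,s,c=cv2.connectedComponentsWithStats(br.astype(np.uint8))
for i in range(1,n):
    if s[i,4]>60: print("brown",s[i],rect("top",l==i,.068))
pl=big(J&(H>14)&(H<32)&(S>70)&(V>130));print("plat",rect("top",pl,.03))
f=big(J&(H<14)&(S>90)&(V<140));print("fence",f.sum(),rect("top",f,.05))
o=np.zeros_like(im);o[y]=(0,255,255);o[b]=(255,0,0);o[br]=(0,80,160);o[pl]=(150,255,255);o[f]=(0,0,255)
cv2.imwrite("pics/mask.png",cv2.resize(o[150:250,190:450],None,fx=3,fy=3,interpolation=0))
E
```

```text
hsv yellow [ 24 139 209] wood [ 19 124 209] brown [ 18 127 124] [ 12 162  85] plat [ 21 100 211] fence [ 11 167 113] table [ 14  37 146]
yel {'n': 85, 'rectc': (447.5, 346.4), 'size': (132.4, 6.9), 'a': 11.1, 'mean': array([446.5, 346.1]), 'pca': np.float64(-169.3)}Traceback (most recent call last):
  File "<stdin>", line 8, in <module>
  File "h.py", line 15, in big
    n,l,s,_=cv2.connectedComponentsWithStats(m.astype(np.uint8));return l==1+np.argmax(s[1:,4])
                                                                             ~~~~~~~~~^^^^^^^^^
    return _wrapfunc(a, 'argmax', axis=axis, out=out, **kwds)
    return bound(*args, **kwds)
ValueError: attempt to get argmax of an empty sequence
```

```bash
python3 - <<'E'
from h import *
im=cv2.imread("pics/top0.png");hsv=cv2.cvtColor(im,cv2.COLOR_BGR2HSV).astype(int);H,S,V=hsv[...,0],hsv[...,1],hsv[...,2]
def roi(x,y,w,h):
    m=np.zeros(H.shape,bool);m[y:y+h,x:x+w]=1;return m
R=roi(195,170,70,75);J=roi(360,155,90,60)
B=im.astype(int)
print(hsv[203,196:262].tolist())
y=big(R&(H>24)&(H<36)&(S>170)&(V>120))
b=big(R&(B[...,0]>B[...,2]+15));print("blue",rect("top",b,.068))
br=R&(H<14)&(S>110)&(V>120)
n,l,s,c=cv2.connectedComponentsWithStats(br.astype(np.uint8))
for i in range(1,n):
    if s[i,4]>40: print("brown",s[i],rect("top",l==i,.068))
pl=big(J&(H>14)&(H<32)&(S>70)&(V>150));print("plat",rect("top",pl,.03))
f=big(J&(H<16)&(S>90)&(V<150));print("fence",f.sum(),rect("top",f,.05))
tot=big(J&(S>70));print("jig outline @.05",rect("top",tot,.05))
rk=big(R&(S>75));print("rack outline@.008",rect("top",rk,.008))
o=np.zeros_like(im);o[rk]=80;o[y]=(0,255,255);o[b]=(255,0,0);o[br]=(0,80,160);o[pl]=(150,255,255);o[f]=(0,0,255)
cv2.imwrite("pics/mask.png",cv2.resize(o[150:250,190:450],None,fx=3,fy=3,interpolation=0))
E
```

```text
[[16, 34, 142], [14, 36, 143], [13, 38, 142], [11, 31, 142], [15, 36, 141], [17, 44, 145], [17, 70, 163], [19, 101, 187], [20, 116, 205], [20, 127, 207], [22, 135, 211], [26, 162, 212], [27, 186, 210], [25, 189, 204], [21, 184, 188], [15, 170, 182], [12, 165, 175], [13, 167, 166], [11, 160, 143], [12, 167, 99], [11, 159, 69], [15, 156, 80], [19, 132, 118], [19, 125, 139], [19, 126, 128], [18, 129, 144], [18, 132, 186], [17, 126, 206], [18, 126, 210], [18, 129, 208], [18, 128, 211], [18, 125, 212], [18, 129, 212], [18, 126, 209], [18, 130, 210], [19, 126, 211], [19, 124, 210], [19, 124, 205], [19, 98, 184], [12, 24, 139], [109, 93, 134], [116, 78, 127], [178, 62, 131], [10, 139, 163], [12, 162, 176], [11, 167, 169], [12, 172, 150], [12, 175, 109], [13, 166, 77], [16, 138, 94], [18, 131, 117], [18, 129, 125], [20, 121, 152], [21, 117, 191], [21, 117, 211], [21, 120, 209], [21, 120, 204], [20, 114, 185], [17, 87, 149], [12, 47, 141], [14, 39, 144], [15, 33, 141], [16, 38, 141], [16, 40, 140], [13, 37, 143], [8, 32, 144]]
blue {'n': 77, 'rectc': (473.2, 260.5), 'size': (136.2, 5.7), 'a':
[... 241 characters left out ...]
 120] {'n': 120, 'rectc': (447.6, 331.6), 'size': (132.3, 9.6), 'a': 10.5, 'mean': array([448.8, 331.8]), 'pca': np.float64(-169.8)}
plat {'n': 1448, 'rectc': (509.8, -280.0), 'size': (199.9, 81.4), 'a': 81.8, 'mean': array([ 509.8, -279.6]), 'pca': np.float64(81.7)}
fence 454 {'n': 454, 'rectc': (547.8, -306.6), 'size': (233.2, 90.1), 'a': 60.7, 'mean': array([ 539.1, -321.5]), 'pca': np.float64(69.3)}
jig outline @.05 {'n': 2054, 'rectc': (517.0, -288.5), 'size': (223.3, 101.5), 'a': 81.7, 'mean': array([ 516.9, -288.2]), 'pca': np.float64(81.9)}
rack outline@.008 {'n': 2339, 'rectc': (461.4, 295.6), 'size': (165.1, 173.3), 'a': 10.5, 'mean': array([459.5, 296.5]), 'pca': np.float64(98.8)}
```

View pics/mask.png

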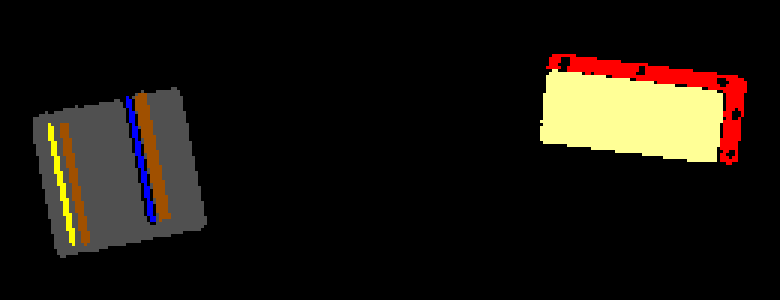

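```bash
cat >> h.py <<'E'
from scipy.spatial.transform import Rotation as Ro
def pose():
    s=state();return np.array(s["ee_pos"]),Ro.from_quat(s["eef_rot"]),s
def tool(yaw_y_deg,tilt_deg=0):
    """jaw +y at this world heading, z down, then tool z swung by tilt toward +y heading"""
    a=np.radians(yaw_y_deg);y=np.array([np.cos(a),np.sin(a),0]);z=np.array([0,0,-1.]);x=np.cross(y,z)
    R=Ro.from_matrix(np.c_[x,y,z]);return R*Ro.from_rotvec([-np.radians(tilt_deg),0,0])
def rows(pt,Rt,n,grip,lift=None,show=True):
    p,R,s=pose();rv=(R.inv()*Rt).as_rotvec();out=[]
    if n==0: return
    for i in range(n):
        Ri=R*Ro.from_rotvec(rv*i/n);d=Ri.inv().apply((np.array(pt)-p)/n)*100
        out.append([*np.round(rv/n,3),*np.round(d,2),grip])
    print("t",s["time_s"],"total rot",rv.round(3),"shift cm tool",(R.inv().apply(np.array(pt)-p)*100).round(2))
    for o in out: print([float(v) for v in o],end=",\n")
E
python3 - <<'E'
from h import *
rows([.448,.338,.231],tool(100.5),30,0)
E
```

```text
t 0.1 total rot [-0.000e+00 -2.000e-03 -3.025e+00] shift cm tool [ 5.279e+01 -8.152e+01  7.000e-02]
[-0.0, -0.0, -0.101, 1.76, -2.72, 0.0, 0.0],
[-0.0, -0.0, -0.101, 2.02, -2.53, 0.0, 0.0],
[-0.0, -0.0, -0.101, 2.27, -2.31, 0.0, 0.0],
[-0.0, -0.0, -0.101, 2.49, -2.07, 0.0, 0.0],
[-0.0, -0.0, -0.101, 2.68, -1.81, 0.0, 0.0],
[-0.0, -0.0, -0.101, 2.85, -1.53, 0.0, 0.0],
[-0.0, -0.0, -0.101, 2.99, -1.23, 0.0, 0.0],
[-0.0, -0.0, -0.101, 3.1, -0.93, 0.0, 0.0],
[-0.0, -0.0, -0.101, 3.18, -0.61, 0.0, 0.0],
[-0.0, -0.0, -0.101, 3.22, -0.29, 0.0, 0.0],
[-0.0, -0.0, -0.101, 3.24, 0.04, 0.0, 0.0],
[-0.0, -0.0, -0.101, 3.22, 0.37, 0.0, 0.0],
[-0.0, -0.0, -0.101, 3.16, 0.69, 0.0, 0.0],
[-0.0, -0.0, -0.101, 3.08, 1.0, -0.0, 0.0],
[-0.0, -0.0, -0.101, 2.96, 1.31, -0.0, 0.0],
[-0.0, -0.0, -0.101, 2.82, 1.6, -0.0, 0.0],
[-0.0, -0.0, -0.101, 2.64, 1.87, -0.0, 0.0],
[-0.0, -0.0, -0.101, 2.44, 2.13, -0.0, 0.0],
[-0.0, -0.0, -0.101, 2.21, 2.36, -0.0, 0.0],
[-0.0, -0.0, -0.101, 1.96, 2.57, -0.0, 0.0],
[-0.0, -0.0, -0.101, 1.69, 2.76, -0.0, 0.0],
[-0.0, -0.0, -0.101, 1.41, 2.92, -0.0, 0.0],
[-0.0, -0.0, -0.101, 1.11, 3.04, -0.0, 0.0],
[-0.0, -0.0, -0.101, 0.79, 3.14, -0.0, 0.0],
[-0.0, -0.0, -0.101, 0.47, 3.2, -0.0, 0.0],
[-0.0, -0.0, -0.101, 0.15, 3.23, -0.0, 0.0],
[-0.0, -0.0, -0.101, -0.18, 3.23, -0.0, 0.0],
[-0.0, -0.0, -0.101, -0.5, 3.2, -0.0, 0.0],
[-0.0, -0.0, -0.101, -0.82, 3.13, -0.0, 0.0],
[-0.0, -0.0, -0.101, -1.13, 3.03, -0.0, 0.0],
```

Candidates for the target: yellow/brown plaque in rack (top px 211,212; yellow top edge visible) ← chosen; blue/brown plaque (240,203); red bar (165,225); pink bar (228,272). The close crop shows the yellow edge on the plaque in the rack's +y slot. Moving there.

send_rows(
  deltas=[
    [0,0,-0.1,1.8,-2.7,0,0],
    [0,0,-0.1,2.0,-2.5,0,0],
    [0,0,-0.1,2.3,-2.3,0,0],
    [0,0,-0.1,2.5,-2.1,0,0],
    [0,0,-0.1,2.7,-1.8,0,0],
    [0,0,-0.1,2.9,-1.5,0,0],
    [0,0,-0.1,3.0,-1.2,0,0],
    [0,0,-0.1,3.1,-0.9,0,0],
    [0,0,-0.1,3.2,-0.6,0,0],
    [0,0,-0.1,3.2,-0.3,0,0],
  ],
)

```text
time_s: 1.1
ee_pos: [0.2707, -0.2744, 0.2275]
eef_rot: [0.786, 0.618, 0.001, -0.003]
ft_force: [0.9, -0.3, 0.1]
grip_width: 0.0852
```

send_rows(
  deltas=[
    [0,0,-0.1,3.2,0,0,0],
    [0,0,-0.1,3.2,0.4,0,0],
    [0,0,-0.1,3.2,0.7,0,0],
    [0,0,-0.1,3.1,1.0,0,0],
    [0,0,-0.1,3.0,1.3,0,0],
    [0,0,-0.1,2.8,1.6,0,0],
    [0,0,-0.1,2.6,1.9,0,0],
    [0,0,-0.1,2.4,2.1,0,0],
    [0,0,-0.1,2.2,2.4,0,0],
    [0,0,-0.1,2.0,2.6,0,0],
  ],
)

```text
time_s: 2.1
ee_pos: [0.3456, 0.0542, 0.2285]
eef_rot: [0.374, 0.927, 0.002, -0.001]
ft_force: [0.7, 0.0, 0.4]
grip_width: 0.0853
```

```bash
python3 - <<'E'
from h import *
print(state()["qpos"])
rows([.448,.338,.17],tool(100.5),10,0)
E
```

```text
[ 0.14622597 -0.09855545  2.16890079  0.00577442  1.07166419 -0.65964958]
t 2.1 total rot [ 0.005 -0.003 -0.951] shift cm tool [12.32 27.51  5.98]
[0.0, -0.0, -0.095, 1.23, 2.75, 0.6, 0.0],
[0.0, -0.0, -0.095, 0.97, 2.86, 0.6, 0.0],
[0.0, -0.0, -0.095, 0.69, 2.94, 0.59, 0.0],
[0.0, -0.0, -0.095, 0.41, 2.99, 0.59, 0.0],
[0.0, -0.0, -0.095, 0.12, 3.01, 0.59, 0.0],
[0.0, -0.0, -0.095, -0.16, 3.01, 0.59, 0.0],
[0.0, -0.0, -0.095, -0.45, 2.98, 0.59, 0.0],
[0.0, -0.0, -0.095, -0.73, 2.93, 0.59, 0.0],
[0.0, -0.0, -0.095, -1.0, 2.84, 0.59, 0.0],
[0.0, -0.0, -0.095, -1.27, 2.74, 0.59, 0.0],
```

send_rows(
  deltas=[
    [0,0,-0.1,1.2,2.8,0.6,0],
    [0,0,-0.1,1.0,2.9,0.6,0],
    [0,0,-0.1,0.7,2.9,0.6,0],
    [0,0,-0.1,0.4,3.0,0.6,0],
    [0,0,-0.1,0.1,3.0,0.6,0],
    [0,0,-0.1,-0.2,3.0,0.6,0],
    [0,0,-0.1,-0.4,3.0,0.6,0],
    [0,0,-0.1,-0.7,2.9,0.6,0],
    [0,0,-0.1,-1.0,2.8,0.6,0],
    [0,0,-0.1,-1.3,2.7,0.6,0],
  ],
)

```text
time_s: 3.1
ee_pos: [0.4363, 0.355, 0.1662]
eef_rot: [-0.139, 0.99, 0.002, -0.001]
ft_force: [0.6, 0.1, 0.2]
grip_width: 0.0854
```

```bash
python3 - <<'E'
from h import *
rows([.448,.338,.10],tool(100.5),10,0)
E
```

```text
t 3.1 total rot [ 0.003 -0.001  0.096] shift cm tool [-0.66 -1.98  6.61]
[0.0, -0.0, 0.01, -0.07, -0.2, 0.66, 0.0],
[0.0, -0.0, 0.01, -0.07, -0.2, 0.66, 0.0],
[0.0, -0.0, 0.01, -0.07, -0.2, 0.66, 0.0],
[0.0, -0.0, 0.01, -0.07, -0.2, 0.66, 0.0],
[0.0, -0.0, 0.01, -0.07, -0.19, 0.66, 0.0],
[0.0, -0.0, 0.01, -0.08, -0.19, 0.66, 0.0],
[0.0, -0.0, 0.01, -0.08, -0.19, 0.66, 0.0],
[0.0, -0.0, 0.01, -0.08, -0.19, 0.66, 0.0],
[0.0, -0.0, 0.01, -0.08, -0.19, 0.66, 0.0],
[0.0, -0.0, 0.01, -0.08, -0.19, 0.66, 0.0],
```

send_rows(
  deltas=[
    [0,0,0.02,-0.1,-0.4,0.7,0],
    [0,0,0.02,-0.1,-0.4,0.7,0],
    [0,0,0.02,-0.1,-0.4,0.7,0],
    [0,0,0.02,-0.1,-0.4,0.7,0],
    [0,0,0.02,-0.1,-0.4,0.7,0],
    [0,0,0,-0.1,0,0.7,0],
    [0,0,0,-0.1,0,0.7,0],
    [0,0,0,0,0,0.7,0],
    [0,0,0,0,0,0.7,0],
    [0,0,0,0,0,0.3,0],
  ],
)

```text
time_s: 4.1
ee_pos: [0.448, 0.3352, 0.0938]
eef_rot: [-0.085, 0.996, 0.001, -0.002]
ft_force: [0.0, 0.5, 0.4]
grip_width: 0.0855
```

```bash
python3 - <<'E'
from h import *
rows([.448,.338,.044],tool(100.5),1,0)
for n in("scene","top"):
    im,d=eyes.grab_frame(n);cv2.imwrite(f"pics/{n}1.png",im)
a=cv2.imread("pics/top1.png");b=cv2.imread("pics/scene1.png")
r=lambda im,x,y,w,h,s:cv2.resize(im[y:y+h,x:x+w],None,fx=s,fy=s,interpolation=cv2.INTER_CUBIC)
cv2.imwrite("pics/c1.png",np.hstack([r(a,180,160,100,100,4),r(b,365,110,100,100,4)]))
E
```

```text
t 4.1 total rot [ 0.003 -0.003 -0.013] shift cm tool [-0.06  0.26  4.98]
[0.003, -0.003, -0.013, -0.06, 0.26, 4.98, 0.0],
```

View pics/c1.png

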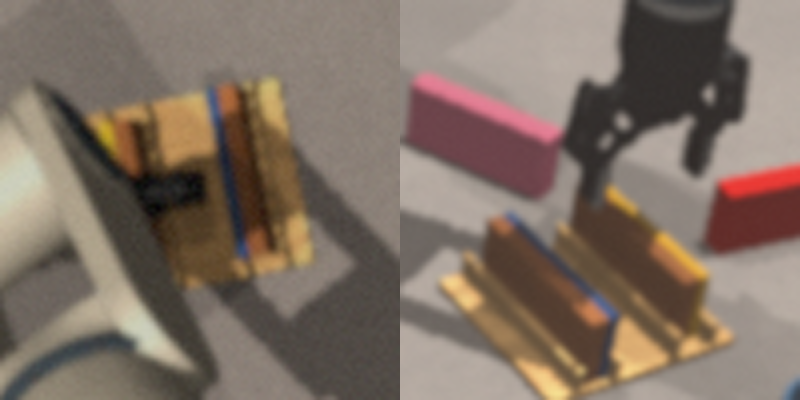

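send_rows(
  deltas=[
    [0,0,-0.01,0,0.2,0.5,0],
    [0,0,0,0,0.1,0.6,0],
    [0,0,0,0,0,0.6,0],
    [0,0,0,0,0,0.6,0],
    [0,0,0,0,0,0.6,0],
    [0,0,0,0,0,0.6,0],
    [0,0,0,0,0,0.6,0],
    [0,0,0,0,0,0.6,0],
    [0,0,0,0,0,0.6,0],
    [0,0,0,0,0,0.3,0],
  ],
  newtons=50,
)

```text
time_s: 5.2
ee_pos: [0.4475, 0.3393, 0.0338]
eef_rot: [-0.091, 0.996, 0.002, -0.001]
ft_force: [0.2, -1.2, -1.3]
grip_width: 0.0855
```

send_rows(
  deltas=[
    [0,0,0,0,0,0,1],
    [0,0,0,0,0,0,1],
    [0,0,0,0,0,0,1],
    [0,0,0,0,0,0,1],
    [0,0,0,0,0,0,1],
    [0,0,0,0,0,0,1],
    [0,0,0,0,0,0,1],
    [0,0,0,0,0,0,1],
    [0,0,0,0,0,0,1],
    [0,0,0,0,0,0,1],
  ],
  newtons=50,
)

```text
time_s: 6.2
ee_pos: [0.4476, 0.3393, 0.0339]
eef_rot: [-0.091, 0.996, 0.002, -0.001]
ft_force: [-0.1, -0.1, -1.6]
grip_width: 0.0234
```

send_rows(
  deltas=[
    [0,0,0,0,0,-0.5,1],
    [0,0,0,0,0,-1,1],
    [0,0,0,0,0,-1.5,1],
    [0,0,0,0,0,-2,1],
    [0,0,0,0,0,-2,1],
    [0,0,0,0,0,-2,1],
    [0,0,0,0,0,-2,1],
    [0,0,0,0,0,-2,1],
    [0,0,0,0,0,-1.5,1],
    [0,0,0,0,0,-0.5,1],
  ],
)

```text
time_s: 7.2
ee_pos: [0.4475, 0.3384, 0.1958]
eef_rot: [-0.091, 0.996, 0.002, -0.0]
ft_force: [0.1, -0.2, -1.0]
grip_width: 0.0234
```

```bash
python3 - <<'E'
from h import *
# plaque pose in tool: grip depth => bottom at 26mm past TCP along tool z
jc=np.array([.510,-.280]);jx=np.array([.990,-.143]);jy=np.array([.143,.990])
# via pose: above jig, vertical, yaw jig x
p=jc+jx*-.03+jy*-.02
print(p)
rows([.40,0.0,.22],tool(45),15,1)
rows([*p,.22],tool(-8.25),30,1)
im,d=eyes.grab_frame("scene");b=im
cv2.imwrite("pics/c2.png",cv2.resize(b[90:210,350:480],None,fx=4,fy=4,interpolation=cv2.INTER_CUBIC))
E
```

```text
[ 0.47744 -0.29551]
t 7.2 total rot [ 0.003 -0.002  0.967] shift cm tool [ 10.79 -32.41  -2.54]
[0.0, -0.0, 0.064, 0.72, -2.16, -0.17, 1.0],
[0.0, -0.0, 0.064, 0.58, -2.2, -0.17, 1.0],
[0.0, -0.0, 0.064, 0.44, -2.24, -0.17, 1.0],
[0.0, -0.0, 0.064, 0.29, -2.26, -0.17, 1.0],
[0.0, -0.0, 0.064, 0.14, -2.27, -0.17, 1.0],
[0.0, -0.0, 0.064, -0.0, -2.28, -0.17, 1.0],
[0.0, -0.0, 0.064, -0.15, -2.27, -0.17, 1.0],
[0.0, -0.0, 0.064, -0.3, -2.26, -0.17, 1.0],
[0.0, -0.0, 0.064, -0.44, -2.23, -0.17, 1.0],
[0.0, -0.0, 0.064, -0.58, -2.2, -0.17, 1.0],
[0.0, -0.0, 0.064, -0.72, -2.16, -0.16, 1.0],
[0.0, -0.0, 0.064, -0.86, -2.11, -0.16, 1.0],
[0.0, -0.0, 0.064, -1.0, -2.05, -0.16, 1.0],
[0.0, -0.0, 0.064, -1.13, -1.98, -0.16, 1.0],
[0.0, -0.0, 0.064, -1.25, -1.9, -0.16, 1.0],
t 7.2 total rot [ 0.002 -0.004  1.897] shift cm tool [  8.52 -62.88  -2.66]
[0.0, -0.0, 0.063, 0.28, -2.1, -0.09, 1.0],
[0.0, -0.0, 0.063, 0.15, -2.11, -0.09, 1.0],
[0.0, -0.0, 0.063, 0.02, -2.12, -0.09, 1.0],
[0.0, -0.0, 0.063, -0.12, -2.11, -0.09, 1.0],
[0.0, -0.0, 0.063, -0.25, -2.1, -0.09, 1.0],
[0.0, -0.0, 0.063, -0.38
[... 417 characters left out ...]
1.55, -0.09, 1.0],
[0.0, -0.0, 0.063, -1.54, -1.45, -0.09, 1.0],
[0.0, -0.0, 0.063, -1.63, -1.35, -0.08, 1.0],
[0.0, -0.0, 0.063, -1.71, -1.25, -0.08, 1.0],
[0.0, -0.0, 0.063, -1.78, -1.14, -0.08, 1.0],
[0.0, -0.0, 0.063, -1.85, -1.02, -0.08, 1.0],
[0.0, -0.0, 0.063, -1.91, -0.9, -0.08, 1.0],
[0.0, -0.0, 0.063, -1.97, -0.78, -0.08, 1.0],
[0.0, -0.0, 0.063, -2.01, -0.65, -0.08, 1.0],
[0.0, -0.0, 0.063, -2.05, -0.53, -0.08, 1.0],
[0.0, -0.0, 0.063, -2.08, -0.4, -0.08, 1.0],
[0.0, -0.0, 0.063, -2.1, -0.26, -0.08, 1.0],
[0.0, -0.0, 0.063, -2.11, -0.13, -0.08, 1.0],
[0.0, -0.0, 0.063, -2.12, 0.0, -0.08, 1.0],
[0.0, -0.0, 0.063, -2.11, 0.14, -0.08, 1.0],
[0.0, -0.0, 0.063, -2.1, 0.27, -0.08, 1.0],
```

View pics/c2.png

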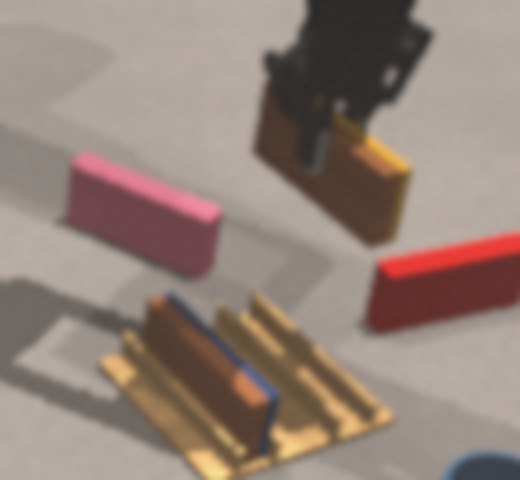

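send_rows(
  deltas=[
    [0,0,0.06,0.3,-2.1,-0.1,1],
    [0,0,0.06,0.1,-2.1,-0.1,1],
    [0,0,0.06,0,-2.1,-0.1,1],
    [0,0,0.06,-0.1,-2.1,-0.1,1],
    [0,0,0.06,-0.3,-2.1,-0.1,1],
    [0,0,0.06,-0.4,-2.1,-0.1,1],
    [0,0,0.06,-0.5,-2.0,-0.1,1],
    [0,0,0.06,-0.6,-2.0,-0.1,1],
    [0,0,0.06,-0.8,-2.0,-0.1,1],
    [0,0,0.06,-0.9,-1.9,-0.1,1],
  ],
)

```text
time_s: 8.25
ee_pos: [0.4559, 0.1207, 0.2008]
eef_rot: [0.217, 0.976, -0.0, -0.004]
ft_force: [0.3, 0.1, -1.0]
grip_width: 0.0234
```

send_rows(
  deltas=[
    [0,0,0.06,-1.0,-1.9,0,1],
    [0,0,0.06,-1.1,-1.8,0,1],
    [0,0,0.06,-1.2,-1.7,0,1],
    [0,0,0.06,-1.3,-1.6,0,1],
    [0,0,0.06,-1.4,-1.5,0,1],
    [0,0,0.06,-1.5,-1.4,0,1],
    [0,0,0.06,-1.6,-1.3,0,1],
    [0,0,0.06,-1.7,-1.2,0,1],
    [0,0,0.06,-1.8,-1.1,0,1],
    [0,0,0.06,-1.8,-1.0,0,1],
  ],
)

```text
time_s: 9.25
ee_pos: [0.4637, -0.0961, 0.195]
eef_rot: [0.507, 0.862, -0.004, -0.008]
ft_force: [0.8, -0.6, -0.6]
grip_width: 0.0235
```

```bash
python3 - <<'E'
from h import *
rows([.477,-.296,.22],tool(-8.25),10,1)
E
```

```text
t 9.25 total rot [-0.017 -0.004  0.652] shift cm tool [-18.09  -8.61  -2.54]
[-0.002, -0.0, 0.065, -1.81, -0.86, -0.25, 1.0],
[-0.002, -0.0, 0.065, -1.86, -0.74, -0.25, 1.0],
[-0.002, -0.0, 0.065, -1.91, -0.62, -0.26, 1.0],
[-0.002, -0.0, 0.065, -1.94, -0.49, -0.26, 1.0],
[-0.002, -0.0, 0.065, -1.97, -0.36, -0.26, 1.0],
[-0.002, -0.0, 0.065, -1.99, -0.23, -0.25, 1.0],
[-0.002, -0.0, 0.065, -2.0, -0.1, -0.25, 1.0],
[-0.002, -0.0, 0.065, -2.0, 0.03, -0.25, 1.0],
[-0.002, -0.0, 0.065, -2.0, 0.16, -0.25, 1.0],
[-0.002, -0.0, 0.065, -1.98, 0.29, -0.25, 1.0],
```

send_rows(
  deltas=[
    [0,0,0.07,-1.8,-0.9,-0.3,1],
    [0,0,0.07,-1.9,-0.7,-0.3,1],
    [0,0,0.07,-1.9,-0.6,-0.3,1],
    [0,0,0.07,-1.9,-0.5,-0.3,1],
    [0,0,0.07,-2.0,-0.4,-0.3,1],
    [0,0,0.06,-2.0,-0.2,-0.2,1],
    [0,0,0.06,-2.0,-0.1,-0.2,1],
    [0,0,0.06,-2.0,0,-0.2,1],
    [0,0,0.06,-1.8,0.2,-0.2,1],
    [0,0,0.02,-1.4,0.2,-0.2,1],
  ],
)

```text
time_s: 10.25
ee_pos: [0.4669, -0.2959, 0.2134]
eef_rot: [0.751, 0.66, -0.009, -0.011]
ft_force: [-0.2, 0.1, -0.5]
grip_width: 0.0231
```

```bash
python3 - <<'E'
from h import *
rows([.470,-.294,.20],tool(-8.25,45),10,1)
print(state()["qpos"])
E
```

```text
t 10.25 total rot [-0.814 -0.007  0.013] shift cm tool [0.22 0.32 1.33]
[-0.081, -0.001, 0.001, 0.02, 0.03, 0.13, 1.0],
[-0.081, -0.001, 0.001, 0.02, 0.02, 0.14, 1.0],
[-0.081, -0.001, 0.001, 0.02, 0.01, 0.14, 1.0],
[-0.081, -0.001, 0.001, 0.02, -0.0, 0.14, 1.0],
[-0.081, -0.001, 0.001, 0.02, -0.01, 0.14, 1.0],
[-0.081, -0.001, 0.001, 0.02, -0.02, 0.13, 1.0],
[-0.081, -0.001, 0.001, 0.02, -0.03, 0.13, 1.0],
[-0.081, -0.001, 0.001, 0.02, -0.05, 0.13, 1.0],
[-0.081, -0.001, 0.001, 0.02, -0.06, 0.12, 1.0],
[-0.081, -0.001, 0.001, 0.02, -0.07, 0.12, 1.0],
[-0.56107769  0.27417335  1.78830506 -0.01163383  1.10583907 -0.42607295]
```

send_rows(
  deltas=[
    [-0.08,0,0,0,0,0.1,1],
    [-0.08,0,0,0,0,0.1,1],
    [-0.08,0,0,0,0,0.1,1],
    [-0.08,0,0,0,0,0.1,1],
    [-0.08,0,0,0,0,0.1,1],
    [-0.08,0,0,0,0,0.1,1],
    [-0.08,0,0,0,0,0.1,1],
    [-0.08,0,0,0,0,0.1,1],
    [-0.08,0,0,0,0,0.1,1],
    [-0.08,0,0,0,0,0.1,1],
  ],
)

```text
time_s: 11.25
ee_pos: [0.4692, -0.2959, 0.2019]
eef_rot: [0.698, 0.619, 0.239, 0.27]
ft_force: [0.7, 1.5, -1.5]
grip_width: 0.0235
```

```bash
python3 - <<'E'
from h import *
p,R,s=pose();print(R.as_matrix().round(3),s["qpos"].round(2) if hasattr(s["qpos"],'round') else s["qpos"])
# plaque corners: bottom face 26mm past TCP along z; back side -y 12, yellow +y 12
jc=np.array([.510,-.280]);J=np.array([[.990,-.143],[.143,.990]])
for n,y,z in(("backbot",-.012,.026),("yelbot",.012,.026),("backtop",-.012,-.034),("lowfinger tip",-.0265,0)):
  q=p+R.apply([0,y,z]);print(n,q.round(3),"jig",(J@(q[:2]-jc)).round(3))
im,d=eyes.grab_frame("scene");cv2.imwrite("pics/c3.png",cv2.resize(im[100:270,130:330],None,fx=4,fy=3.5,interpolation=cv2.INTER_CUBIC))
E
```

```text
[[ 0.119  0.735  0.668]
 [ 0.993 -0.088 -0.08 ]
 [-0.     0.673 -0.74 ]] [-0.84  0.12  2.28  1.28  0.48 -1.83]
backbot [ 0.478 -0.297  0.175] jig [-0.029 -0.021]
yelbot [ 0.495 -0.299  0.191] jig [-0.012 -0.021]
backtop [ 0.438 -0.292  0.219] jig [-0.07  -0.022]
lowfinger tip [ 0.45  -0.294  0.184] jig [-0.058 -0.022]
```

View pics/c3.png

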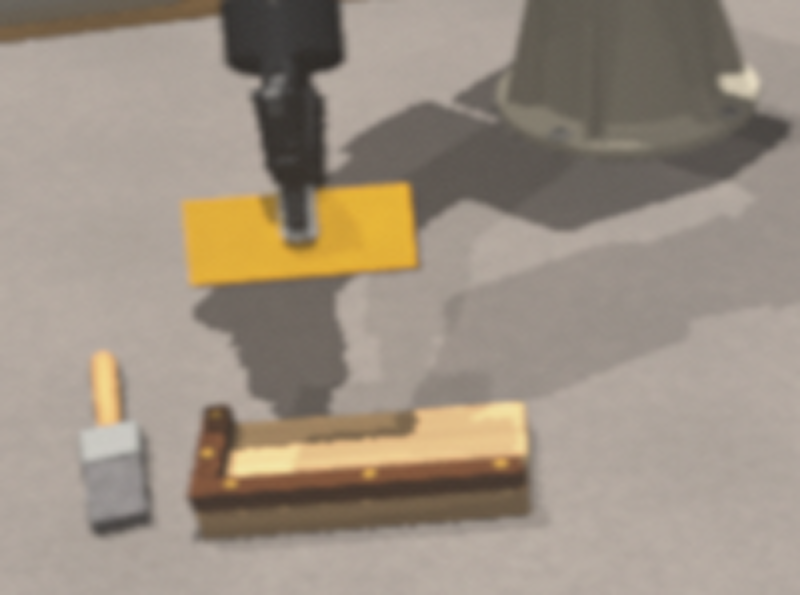

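```bash
python3 - <<'E'
from h import *
p,R,s=pose()
d=.044*np.array([.990,-.143])+.003*np.array([.143,.99])
rows([p[0]+d[0],p[1]+d[1],p[2]-.125],tool(-8.25,42.5),20,1)
E
```

```text
t 11.3 total rot [-0.001 -0.018  0.021] shift cm tool [ 0.2  -5.19 12.2 ]
[-0.0, -0.001, 0.001, 0.01, -0.26, 0.61, 1.0],
[-0.0, -0.001, 0.001, 0.01, -0.26, 0.61, 1.0],
[-0.0, -0.001, 0.001, 0.01, -0.26, 0.61, 1.0],
[-0.0, -0.001, 0.001, 0.01, -0.26, 0.61, 1.0],
[-0.0, -0.001, 0.001, 0.01, -0.26, 0.61, 1.0],
[-0.0, -0.001, 0.001, 0.01, -0.26, 0.61, 1.0],
[-0.0, -0.001, 0.001, 0.01, -0.26, 0.61, 1.0],
[-0.0, -0.001, 0.001, 0.01, -0.26, 0.61, 1.0],
[-0.0, -0.001, 0.001, 0.01, -0.26, 0.61, 1.0],
[-0.0, -0.001, 0.001, 0.01, -0.26, 0.61, 1.0],
[-0.0, -0.001, 0.001, 0.01, -0.26, 0.61, 1.0],
[-0.0, -0.001, 0.001, 0.01, -0.26, 0.61, 1.0],
[-0.0, -0.001, 0.001, 0.01, -0.26, 0.61, 1.0],
[-0.0, -0.001, 0.001, 0.01, -0.26, 0.61, 1.0],
[-0.0, -0.001, 0.001, 0.01, -0.26, 0.61, 1.0],
[-0.0, -0.001, 0.001, 0.01, -0.26, 0.61, 1.0],
[-0.0, -0.001, 0.001, 0.01, -0.26, 0.61, 1.0],
[-0.0, -0.001, 0.001, 0.01, -0.26, 0.61, 1.0],
[-0.0, -0.001, 0.001, 0.01, -0.26, 0.61, 1.0],
[-0.0, -0.001, 0.001, 0.01, -0.26, 0.61, 1.0],
```

send_rows(
  deltas=[
    [0,-0.002,0.002,0,-0.3,0.6,1],
    [0,-0.002,0.002,0,-0.3,0.6,1],
    [0,-0.002,0.002,0,-0.3,0.6,1],
    [0,-0.002,0.002,0,-0.3,0.6,1],
    [0,-0.002,0.002,0,-0.3,0.6,1],
    [0,-0.002,0.002,0,-0.3,0.6,1],
    [0,-0.002,0.002,0,-0.3,0.6,1],
    [0,-0.002,0.002,0,-0.3,0.6,1],
    [0,-0.002,0.002,0,-0.3,0.6,1],
    [0,0,0,0,-0.2,0.3,1],
  ],
)

```text
time_s: 12.3
ee_pos: [0.4844, -0.2957, 0.1341]
eef_rot: [0.705, 0.614, 0.233, 0.267]
ft_force: [0.2, -0.3, -0.1]
grip_width: 0.0233
```

```bash
cat >> h.py <<'E'
jc=np.array([.510,-.280]);J=np.array([[.990,-.143],[.143,.990]])
def corners():
  p,R,s=pose()
  for n,y,z in(("backbot",-.012,.026),("yelbot",.012,.026),("backtop",-.012,-.034),("lowfinger tip",-.0265,0)):
    q=p+R.apply([0,y,z]);print(n,q.round(4),"jig",(J@(q[:2]-jc)).round(4))
E
python3 - <<'E'
from h import *
corners();p,R,s=pose();print(R.as_matrix().round(3))
c=p+R.apply([0,-.012,.026]); t=np.r_[jc+J.T@[.015,-.018],.038]
rows(p+t-c,tool(-8.25,43),10,1)
E
```

```text
backbot [ 0.4926 -0.2968  0.1067] jig [-0.0148 -0.0191]
yelbot [ 0.5104 -0.2993  0.1226] jig [ 0.0032 -0.019 ]
backtop [ 0.4532 -0.2914  0.1516] jig [-0.0546 -0.0194]
lowfinger tip [ 0.4648 -0.2929  0.1166] jig [-0.0429 -0.0193]
[[ 0.138  0.741  0.657]
 [ 0.99  -0.103 -0.091]
 [ 0.001  0.663 -0.748]]
t 12.3 total rot [-0.025 -0.004  0.004] shift cm tool [ 0.09 -2.33  7.12]
[-0.003, -0.0, 0.0, 0.01, -0.23, 0.71, 1.0],
[-0.003, -0.0, 0.0, 0.01, -0.23, 0.71, 1.0],
[-0.003, -0.0, 0.0, 0.01, -0.24, 0.71, 1.0],
[-0.003, -0.0, 0.0, 0.01, -0.24, 0.71, 1.0],
[-0.003, -0.0, 0.0, 0.01, -0.24, 0.71, 1.0],
[-0.003, -0.0, 0.0, 0.01, -0.24, 0.71, 1.0],
[-0.003, -0.0, 0.0, 0.01, -0.24, 0.71, 1.0],
[-0.003, -0.0, 0.0, 0.01, -0.25, 0.71, 1.0],
[-0.003, -0.0, 0.0, 0.01, -0.25, 0.71, 1.0],
[-0.003, -0.0, 0.0, 0.01, -0.25, 0.71, 1.0],
```

send_rows(
  deltas=[
    [-0.003,0,0,0,-0.25,0.7,1],
    [-0.003,0,0,0,-0.25,0.7,1],
    [-0.003,0,0,0,-0.25,0.7,1],
    [-0.003,0,0,0,-0.25,0.7,1],
    [-0.003,0,0,0,-0.25,0.7,1],
    [-0.003,0,0,0,-0.25,0.7,1],
    [-0.003,0,0,0,-0.25,0.7,1],
    [-0.003,0,0,0,-0.25,0.7,1],
    [-0.003,0,0,0,-0.2,0.6,1],
    [0,0,0,0,-0.1,0.3,1],
  ],
)

```text
time_s: 13.3
ee_pos: [0.5137, -0.2975, 0.0677]
eef_rot: [0.7, 0.614, 0.242, 0.273]
ft_force: [-0.2, 0.0, -1.7]
grip_width: 0.0234
```

```bash
python3 - <<'E'
from h import *
corners();p,R,s=pose()
c=p+R.apply([0,-.012,.026]); t=np.r_[jc+J.T@[.015,-.018],.031]
rows(p+t-c,tool(-8.25,43),1,1)
im,d=eyes.grab_frame("scene");cv2.imwrite("pics/c4.png",cv2.resize(im[140:270,150:300],None,fx=4,fy=4,interpolation=cv2.INTER_CUBIC))
E
```

```text
backbot [ 0.5225 -0.2985  0.0405] jig [ 0.015  -0.0166]
yelbot [ 0.5399 -0.3009  0.0568] jig [ 0.0326 -0.0164]
backtop [ 0.482  -0.2935  0.0845] jig [-0.0258 -0.0174]
lowfinger tip [ 0.4944 -0.2949  0.0497] jig [-0.0133 -0.017 ]
t 13.3 total rot [-0.004 -0.013  0.008] shift cm tool [-0.15 -0.64  0.7 ]
[-0.004, -0.013, 0.008, -0.15, -0.64, 0.7, 1.0],
```

View pics/c4.png

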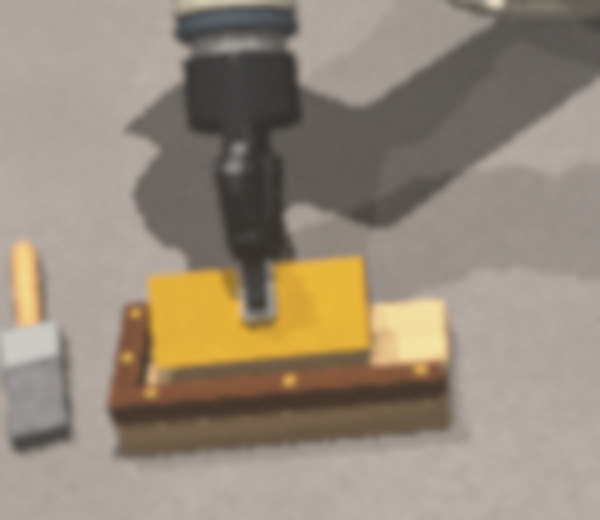

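send_rows(
  deltas=[
    [0,-0.002,0.001,0.1,-0.08,0.09,1],
    [0,-0.002,0.001,0.1,-0.08,0.09,1],
    [0,-0.002,0.001,0.1,-0.08,0.09,1],
    [0,-0.002,0.001,0,-0.08,0.09,1],
    [0,-0.002,0.001,0,-0.08,0.09,1],
    [0,0,0,0,-0.08,0.09,1],
    [0,0,0,0,-0.08,0.09,1],
    [0,0,0,0,-0.05,0.05,1],
    [0,0,0,0,0,0,1],
    [0,0,0,0,0,0,1],
  ],
)

```text
time_s: 14.35
ee_pos: [0.5146, -0.2942, 0.0587]
eef_rot: [0.703, 0.611, 0.239, 0.275]
ft_force: [-0.3, -0.8, -1.5]
grip_width: 0.0234
```

```bash
python3 - <<'E'
from h import *
corners();p,R,s=pose();print(s["ft_force"],s["grip_width"])
E
```

```text
backbot [ 0.5233 -0.2955  0.0314] jig [ 0.0154 -0.0134]
yelbot [ 0.5408 -0.2979  0.0477] jig [ 0.033  -0.0134]
backtop [ 0.483  -0.2898  0.0754] jig [-0.0254 -0.0136]
lowfinger tip [ 0.4953 -0.2915  0.0406] jig [-0.0129 -0.0135]
[-0.32853579 -0.75964407 -1.45205684] 0.023367591683751465
```

send_rows(
  deltas=[
    [0,0,0,0,-0.08,0.09,1],
    [0,0,0,0,-0.05,0.06,1],
    [0,0,0,0,0,0,1],
    [0,0,0,0,0,0,0.6],
    [0,0,0,0,0,0,0.6],
    [0,0,0,0,0,0,0.6],
    [0,0,0,0,0,0,0.6],
    [0,0,0,0,0,0,0.6],
    [0,0,0,0,0,0,0.6],
    [0,0,0,0,0,0,0.6],
  ],
)

```text
time_s: 15.35
ee_pos: [0.5151, -0.2945, 0.0571]
eef_rot: [0.703, 0.611, 0.24, 0.276]
ft_force: [-0.3, 1.4, -0.4]
grip_width: 0.034
```

```bash
python3 - <<'E'
from h import *
corners();p,R,s=pose();print(s["ft_force"],s["grip_width"])
im,d=eyes.grab_frame("scene");cv2.imwrite("pics/c5.png",cv2.resize(im[140:270,150:300],None,fx=4,fy=4,interpolation=cv2.INTER_CUBIC))
E
```

```text
backbot [ 0.5239 -0.2957  0.0299] jig [ 0.016  -0.0136]
yelbot [ 0.5413 -0.2982  0.0462] jig [ 0.0336 -0.0135]
backtop [ 0.4834 -0.2901  0.0738] jig [-0.0249 -0.0137]
lowfinger tip [ 0.4958 -0.2918  0.0391] jig [-0.0123 -0.0137]
[-0.29807584  1.40278046 -0.38832239] 0.03400290560043407
```

View pics/c5.png

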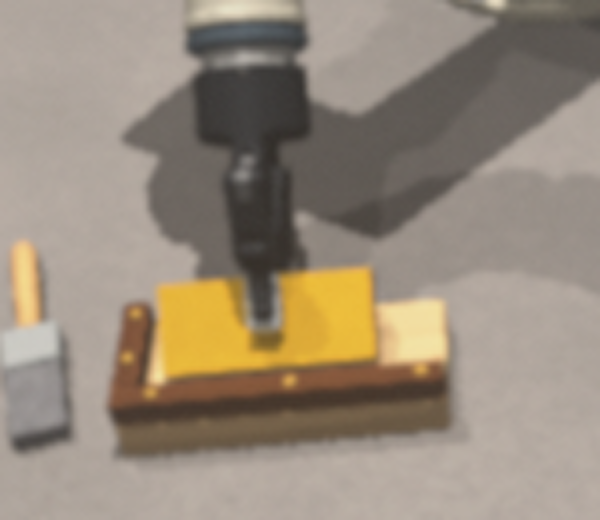

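send_rows(
  deltas=[
    [0,0,0,0,0,-0.5,0.6],
    [0,0,0,0,0,-1,0.6],
    [0,0,0,0,0,-1,0.6],
    [0,0,0,0,0,-1,0.6],
    [0,0,0,0,0,-1,0.6],
    [0,0,0,0,0,-1,0.6],
    [0,0,0,0,0,-1,0.6],
    [0,0,0,0,0,-1,0.6],
    [0,0,0,0,0,-1,0.6],
    [0,0,0,0,0,-0.5,0.6],
  ],
)

```text
time_s: 16.4
ee_pos: [0.4506, -0.2849, 0.1268]
eef_rot: [0.703, 0.611, 0.24, 0.276]
ft_force: [0.2, -0.6, -0.5]
grip_width: 0.0344
```

```bash
python3 - <<'E'
from h import *
p,R,s=pose()
im,d=eyes.grab_frame("scene");cv2.imwrite("pics/c6.png",cv2.resize(im[140:270,150:300],None,fx=4,fy=4,interpolation=cv2.INTER_CUBIC))
rows([*(jc+J.T@[-.10,-.02]),.16],tool(81.75-90,0),10,0)
E
```

```text
t 16.45 total rot [ 0.748 -0.001  0.004] shift cm tool [-0.65 -0.82 -5.26]
[0.075, -0.0, 0.0, -0.07, -0.08, -0.53, 0.0],
[0.075, -0.0, 0.0, -0.07, -0.12, -0.52, 0.0],
[0.075, -0.0, 0.0, -0.07, -0.16, -0.51, 0.0],
[0.075, -0.0, 0.0, -0.07, -0.2, -0.49, 0.0],
[0.075, -0.0, 0.0, -0.07, -0.23, -0.48, 0.0],
[0.075, -0.0, 0.0, -0.07, -0.27, -0.46, 0.0],
[0.075, -0.0, 0.0, -0.07, -0.3, -0.44, 0.0],
[0.075, -0.0, 0.0, -0.07, -0.33, -0.41, 0.0],
[0.075, -0.0, 0.0, -0.07, -0.36, -0.39, 0.0],
[0.075, -0.0, 0.0, -0.07, -0.39, -0.36, 0.0],
```

View pics/c6.png

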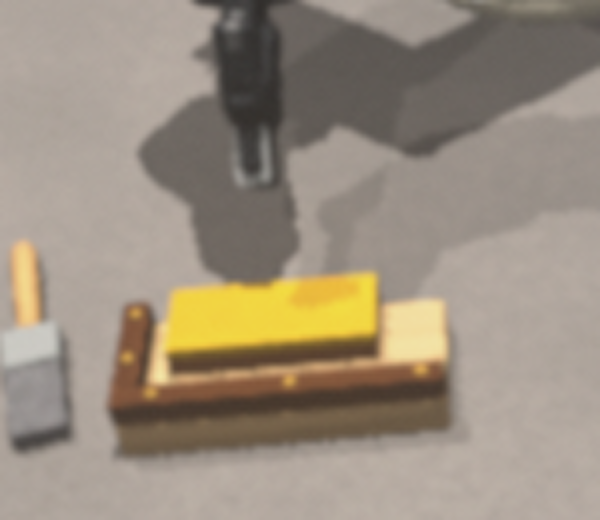

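send_rows(
  deltas=[
    [0.08,0,0,0,-0.1,-0.5,0],
    [0.08,0,0,0,-0.1,-0.5,0],
    [0.08,0,0,0,-0.2,-0.5,0],
    [0.08,0,0,0,-0.2,-0.5,0],
    [0.08,0,0,0,-0.2,-0.5,0],
    [0.08,0,0,0,-0.3,-0.5,0],
    [0.08,0,0,0,-0.3,-0.4,0],
    [0.08,0,0,0,-0.3,-0.4,0],
    [0.08,0,0,0,-0.4,-0.4,0],
    [0.05,0,0,0,-0.4,-0.4,0],
  ],
)

```text
time_s: 17.45
ee_pos: [0.4143, -0.2714, 0.1489]
eef_rot: [0.749, 0.66, 0.044, 0.033]
ft_force: [1.1, 0.8, 0.9]
grip_width: 0.0852
```

```bash
cat >> h.py <<'E'
def plaque(show=None,name="top"):
    im,d=eyes.grab_frame(name);hsv=cv2.cvtColor(im,cv2.COLOR_BGR2HSV).astype(int)
    m=np.zeros(hsv.shape[:2],bool)
    if name=="top": m[155:215,360:450]=1
    else: m[190:265,160:280]=1
    m&=(hsv[...,0]>22)&(hsv[...,0]<36)&(hsv[...,1]>165)&(hsv[...,2]>60)
    m=big(m);r=rect(name,m,.054);c=np.array(r["rectc"])/1000;r["jig"]=(J@(c-jc)).round(4);print(r)
    if show: cv2.imwrite(show,cv2.resize(im[140:240,340:470] if name=="top" else im[140:270,150:300],None,fx=4,fy=4,interpolation=cv2.INTER_CUBIC))
E
python3 - <<'E'
from h import *
plaque("pics/t7.png")
p,R,s=pose();print(p,s["qpos"])
rows([*(jc+J.T@[-.11,-.025]),.12],tool(-98.25),15,0)
E
```

```text
{'n': 629, 'rectc': (492.4, -292.9), 'size': (136.9, 58.4), 'a': 82.5, 'mean': array([ 495.1, -289.7]), 'pca': np.float64(86.6), 'jig': array([-0.0156, -0.0153])}
[ 0.41485086 -0.27170779  0.14945714] [-0.63236567  0.21617938  2.04176917  0.09965501  0.80307799 -0.57192885]
t 17.5 total rot [ 0.066 -0.103  1.586] shift cm tool [-2.   -1.8   2.72]
[0.004, -0.007, 0.106, -0.13, -0.12, 0.18, 0.0],
[0.004, -0.007, 0.106, -0.14, -0.1, 0.18, 0.0],
[0.004, -0.007, 0.106, -0.15, -0.09, 0.18, 0.0],
[0.004, -0.007, 0.106, -0.16, -0.07, 0.19, 0.0],
[0.004, -0.007, 0.106, -0.17, -0.05, 0.19, 0.0],
[0.004, -0.007, 0.106, -0.17, -0.03, 0.19, 0.0],
[0.004, -0.007, 0.106, -0.17, -0.02, 0.19, 0.0],
[0.004, -0.007, 0.106, -0.17, 0.0, 0.19, 0.0],
[0.004, -0.007, 0.106, -0.17, 0.02, 0.19, 0.0],
[0.004, -0.007, 0.106, -0.16, 0.04, 0.19, 0.0],
[0.004, -0.007, 0.106, -0.16, 0.06, 0.19, 0.0],
[0.004, -0.007, 0.106, -0.15, 0.07, 0.19, 0.0],
[0.004, -0.007, 0.106, -0.14, 0.09, 0.2, 0.0],
[0.004, -0.007, 0.106, -0.13, 0.11, 0.2, 0.0],
[0.004, -0.007, 0.106, -0.11, 0.12, 0.2, 0.0],
```

View pics/t7.png

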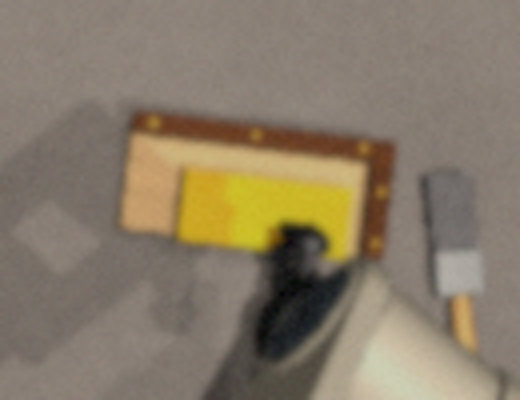

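send_rows(
  deltas=[
    [0.006,-0.01,0.1,-0.1,-0.1,0.2,0],
    [0.006,-0.01,0.1,-0.1,-0.1,0.2,0],
    [0.006,-0.01,0.1,-0.2,-0.1,0.2,0],
    [0.006,-0.01,0.1,-0.2,-0.1,0.2,0],
    [0.006,-0.01,0.1,-0.2,0,0.2,0],
    [0.006,-0.01,0.1,-0.2,0,0.2,0],
    [0.006,-0.01,0.1,-0.2,0,0.2,0],
    [0.006,-0.01,0.1,-0.2,0,0.2,0],
    [0.006,-0.01,0.1,-0.2,0,0.2,0],
    [0.006,-0.01,0.1,-0.2,0,0.2,0],
  ],
)

```text
time_s: 18.5
ee_pos: [0.4019, -0.2808, 0.1242]
eef_rot: [0.979, 0.202, 0.002, 0.013]
ft_force: [-1.0, 0.4, -0.4]
grip_width: 0.0852
```

```bash
python3 - <<'E'
from h import *
p,R,s=pose();print(J@(p[:2]-jc),s["qpos"])
rows([*(jc+J.T@[-.085,-.018]),.06],tool(-98.25),10,0)
E
```

```text
[-0.1069351  -0.01628981] [-0.60239001  0.27479095  2.02849483 -0.02084057  0.81592733  0.57576448]
t 18.5 total rot [ 0.027 -0.007  0.551] shift cm tool [1.78 1.12 6.45]
[0.003, -0.001, 0.055, 0.18, 0.11, 0.64, 0.0],
[0.003, -0.001, 0.055, 0.18, 0.1, 0.64, 0.0],
[0.003, -0.001, 0.055, 0.19, 0.09, 0.64, 0.0],
[0.003, -0.001, 0.055, 0.2, 0.09, 0.64, 0.0],
[0.003, -0.001, 0.055, 0.2, 0.08, 0.64, 0.0],
[0.003, -0.001, 0.055, 0.21, 0.07, 0.64, 0.0],
[0.003, -0.001, 0.055, 0.21, 0.06, 0.64, 0.0],
[0.003, -0.001, 0.055, 0.21, 0.05, 0.64, 0.0],
[0.003, -0.001, 0.055, 0.21, 0.04, 0.64, 0.0],
[0.003, -0.001, 0.055, 0.22, 0.03, 0.64, 0.0],
```

send_rows(
  deltas=[
    [0.003,0,0.06,0,0.1,0.6,0],
    [0.003,0,0.06,0.1,0.1,0.6,0],
    [0.003,0,0.06,0.2,0.1,0.6,0],
    [0.003,0,0.06,0.2,0.1,0.6,0],
    [0.003,0,0.06,0.2,0.1,0.6,0],
    [0.003,0,0.06,0.2,0,0.6,0],
    [0.003,0,0.06,0.2,0,0.6,0],
    [0.003,0,0.06,0.2,0,0.6,0],
    [0.003,0,0.05,0.2,0,0.6,0],
    [0,0,0,0.2,0,0.3,0],
  ],
)

```text
time_s: 19.5
ee_pos: [0.4199, -0.2805, 0.0609]
eef_rot: [0.997, -0.073, 0.006, -0.007]
ft_force: [-0.6, -0.1, 0.2]
grip_width: 0.0857
```

```bash
python3 - <<'E'
from h import *
p,R,s=pose();print(J@(p[:2]-jc))
rows([*(jc+J.T@[-.075,-.018]),.033],tool(-98.25),1,0)
plaque("pics/s8.png","scene")
E
```

```text
[-0.0891438  -0.01343183]
t 19.5 total rot [-0.015 -0.011 -0.003] shift cm tool [1.38 0.49 2.79]
[-0.015, -0.011, -0.003, 1.38, 0.49, 2.79, 0.0],
{'n': 283, 'rectc': (492.4, -323.7), 'size': (76.8, 48.6), 'a': 78.5, 'mean': array([ 494.8, -325. ]), 'pca': np.float64(80.7), 'jig': array([-0.0112, -0.0458])}
```

View pics/s8.png

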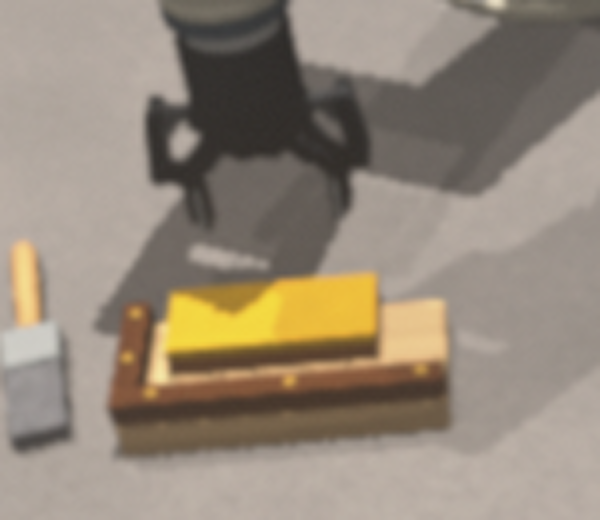

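send_rows(
  deltas=[
    [0,0,0,0,0,0.4,0],
    [0,0,0,0,0,0.4,0],
    [0,0,0,0,0,0.5,0],
    [0,0,0,0,0.1,0.5,0],
    [0,0,0,0,0.1,0.5,0],
    [0,0,0,0.2,0.1,0.3,0],
    [0,0,0,0.3,0.1,0,0],
    [0,0,0,0.3,0,0,0],
    [0,0,0,0.3,0,0,0],
    [0,0,0,0.2,0,0,0],
  ],
)

```text
time_s: 20.55
ee_pos: [0.4338, -0.2864, 0.0326]
eef_rot: [0.997, -0.071, 0.007, -0.007]
ft_force: [1.1, -0.1, -0.1]
grip_width: 0.0854
```

```bash
python3 - <<'E'
from h import *
p,R,s=pose();print(J@(p[:2]-jc))
rows([*(jc+J.T@[-.031,-.018]),.033],tool(-98.25),1,0)
plaque("pics/s9.png","scene")
E
```

```text
[-0.07455753 -0.01725991]
t 20.55 total rot [-0.015 -0.012  0.003] shift cm tool [4.35 0.08 0.02]
[-0.015, -0.012, 0.003, 4.35, 0.08, 0.02, 0.0],
{'n': 158, 'rectc': (498.1, -331.4), 'size': (64.1, 34.7), 'a': 74.8, 'mean': array([ 500.6, -334.7]), 'pca': np.float64(72.5), 'jig': array([-0.0044, -0.0526])}
```

View pics/s9.png

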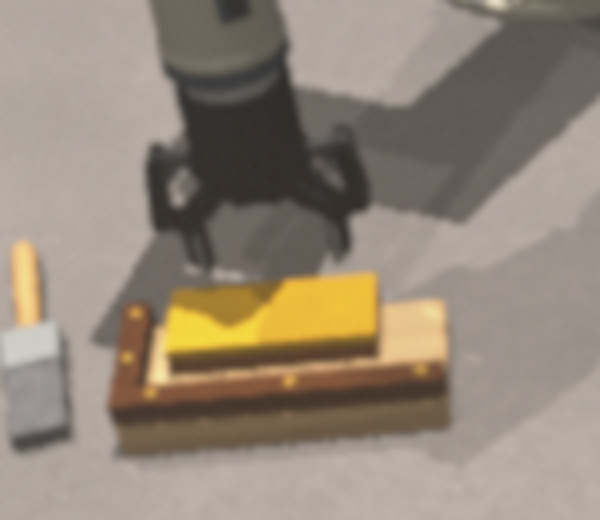

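send_rows(
  deltas=[
    [-0.003,0,0,0.3,0,0,0],
    [-0.003,0,0,0.4,0,0,0],
    [-0.003,0,0,0.4,0,0,0],
    [0,0,0,0.4,0,0,0],
    [0,0,0,0.4,0,0,0],
    [0,0,0,0.4,0,0,0],
    [0,0,0,0.4,0,0,0],
    [0,0,0,0.4,0,0,0],
    [0,0,0,0.3,0,0,0],
    [0,0,0,0.1,0,0,0],
  ],
)

```text
time_s: 21.6
ee_pos: [0.4716, -0.2916, 0.0333]
eef_rot: [0.997, -0.07, 0.006, -0.002]
ft_force: [-1.7, -0.5, 0.2]
grip_width: 0.0854
```

```bash
python3 - <<'E'
from h import *
p,R,s=pose();print(J@(p[:2]-jc),p)
plaque("pics/s10.png","scene")
E
```

```text
[-0.03634001 -0.01694058] [ 0.47162195 -0.29156821  0.03328114]
{'n': 57, 'rectc': (522.9, -349.3), 'size': (32.5, 19.3), 'a': 83.0, 'mean': array([ 524. , -351.5]), 'pca': np.float64(67.3), 'jig': array([ 0.0227, -0.0668])}
```

View pics/s10.png

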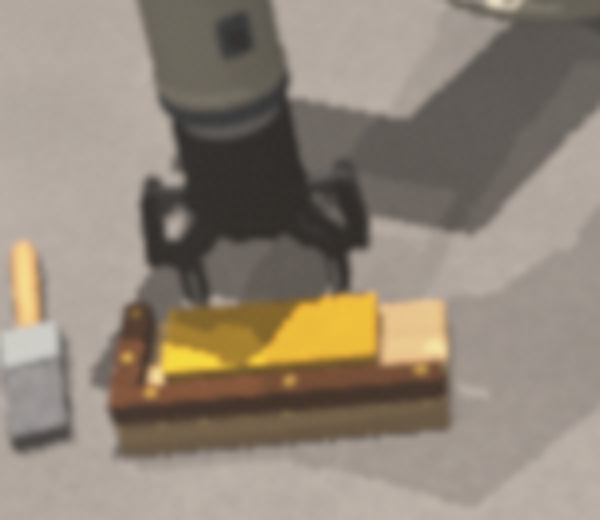

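send_rows(
  deltas=[
    [0,0,0,0.15,0,0,0],
    [0,0,0,0.15,0,0,0],
    [0,0,0,0.15,0,0,0],
    [0,0,0,0.1,0,0,0],
    [0,0,0,0.1,0,0,0],
    [0,0,0,0.05,0,0,0],
    [0,0,0,0.05,0,0,0],
    [0,0,0,0.05,0,0,0],
    [0,0,0,0.05,0,0,0],
    [0,0,0,0.05,0,0,0],
  ],
)

```text
time_s: 22.65
ee_pos: [0.4771, -0.292, 0.0331]
eef_rot: [0.997, -0.071, 0.003, -0.003]
ft_force: [-5.2, -0.8, 3.5]
grip_width: 0.0855
```

```bash
python3 - <<'E'
from h import *
p,R,s=pose();print(J@(p[:2]-jc),p,s["moment"])
E
```

```text
[-0.0308783  -0.01658299] [ 0.47707719 -0.29199498  0.03305821] [-0.21270666  0.87275303 -0.19611645]
```

send_rows(
  deltas=[
    [0,0,0,0.1,0,0,0],
    [0,0,0,0.1,0,0,0],
    [0,0,0,0.1,0,0,0],
    [0,0,0,0.1,0,0,0],
    [0,0,0,0.1,0,0,0],
    [0,0,0,0.1,0,0,0],
    [0,0,0,0.1,0,0,0],
    [0,0,0,0.1,0,0,0],
    [0,0,0,0.1,0,0,0],
    [0,0,0,0,0,0,0],
  ],
)

```text
time_s: 23.65
ee_pos: [0.4767, -0.2916, 0.0325]
eef_rot: [0.997, -0.071, -0.006, -0.005]
ft_force: [-1.8, 0.7, 0.7]
grip_width: 0.085
```

```bash
python3 - <<'E'
from h import *
p,R,s=pose();print(J@(p[:2]-jc),p,s["moment"])
plaque("pics/s11.png","scene")
E
```

```text
[-0.03128951 -0.01627362] [ 0.47671453 -0.2916301   0.03245675] [-0.04835882  0.16790842 -0.05588964]
{'n': 28, 'rectc': (533.1, -354.7), 'size': (24.9, 10.8), 'a': 62.6, 'mean': array([ 532.4, -355.2]), 'pca': np.float64(67.4), 'jig': array([ 0.0336, -0.0706])}
```

View pics/s11.png

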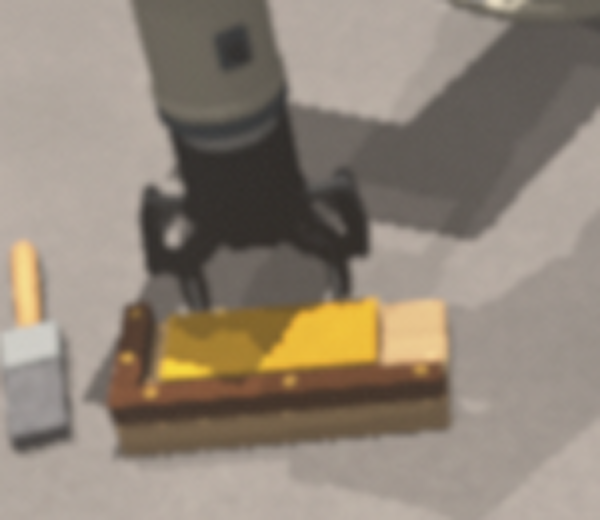

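send_rows(
  deltas=[
    [0,0,0,-0.5,0,0,0],
    [0,0,0,-1,0,0,0],
    [0,0,0,-1,0,0,0],
    [0,0,0,-0.5,0,-1,0],
    [0,0,0,0,0,-2,0],
    [0,0,0,0,0,-2,1],
    [0,0,0,0,-1,-2,1],
    [0,0,0,1,-2,-1,1],
    [0,0,0,1,-2,0,1],
    [0,0,0,1,-2,0,1],
  ],
)

```text
time_s: 24.7
ee_pos: [0.4843, -0.2232, 0.1209]
eef_rot: [0.997, -0.074, -0.003, -0.004]
ft_force: [-0.5, -0.5, -0.2]
grip_width: 0.0124
```

```bash
python3 - <<'E'
from h import *
p,R,s=pose();print(J@(p[:2]-jc),p)
rows([*(jc+J.T@[.008,.095]),.09],tool(-98.25),10,1)
E
```

```text
[-0.03353974  0.05254148] [ 0.48432319 -0.22321893  0.12088647]
t 24.7 total rot [-0.008  0.006 -0.003] shift cm tool [ 4.16 -4.24  3.1 ]
[-0.001, 0.001, -0.0, 0.42, -0.42, 0.31, 1.0],
[-0.001, 0.001, -0.0, 0.42, -0.42, 0.31, 1.0],
[-0.001, 0.001, -0.0, 0.42, -0.42, 0.31, 1.0],
[-0.001, 0.001, -0.0, 0.42, -0.42, 0.31, 1.0],
[-0.001, 0.001, -0.0, 0.42, -0.42, 0.31, 1.0],
[-0.001, 0.001, -0.0, 0.42, -0.42, 0.31, 1.0],
[-0.001, 0.001, -0.0, 0.42, -0.42, 0.31, 1.0],
[-0.001, 0.001, -0.0, 0.42, -0.42, 0.31, 1.0],
[-0.001, 0.001, -0.0, 0.42, -0.42, 0.31, 1.0],
[-0.001, 0.001, -0.0, 0.42, -0.43, 0.31, 1.0],
```

send_rows(
  deltas=[
    [0,0,0,0.4,-0.3,0,1],
    [0,0,0,0.5,-0.5,0,1],
    [0,0,0,0.5,-0.5,0,1],
    [0,0,0,0.5,-0.5,0.2,1],
    [0,0,0,0.5,-0.5,0.4,1],
    [0,0,0,0.5,-0.5,0.5,1],
    [0,0,0,0.5,-0.5,0.6,1],
    [0,0,0,0.3,-0.4,0.6,1],
    [0,0,0,0.1,-0.2,0.6,1],
    [0,0,0,0,0,0.4,1],
  ],
)

```text
time_s: 25.7
ee_pos: [0.5305, -0.1877, 0.0865]
eef_rot: [0.997, -0.073, -0.002, -0.004]
ft_force: [0.2, -0.4, -0.1]
grip_width: 0.0
```

```bash
python3 - <<'E'
from h import *
p,R,s=pose();print(J@(p[:2]-jc),p)
rows([*(jc+J.T@[.008,.09]),.040],tool(-98.25),1,1)
plaque("pics/s12.png","scene");plaque("pics/t12.png")
E
```

```text
[0.00711983 0.09434094] [ 0.53052811 -0.18767129  0.08650856]
t 25.7 total rot [-0.008  0.005 -0.003] shift cm tool [0.11 0.46 4.65]
[-0.008, 0.005, -0.003, 0.11, 0.46, 4.65, 1.0],
{'n': 244, 'rectc': (512.2, -339.1), 'size': (46.2, 54.9), 'a': 80.9, 'mean': array([ 512.1, -340. ]), 'pca': np.float64(160.7), 'jig': array([ 0.0106, -0.0582])}
{'n': 38, 'rectc': (509.9, -360.5), 'size': (7.4, 56.4), 'a': 81.1, 'mean': array([ 511.3, -360.7]), 'pca': np.float64(172.6), 'jig': array([ 0.0114, -0.0797])}
```

View pics/s12.png

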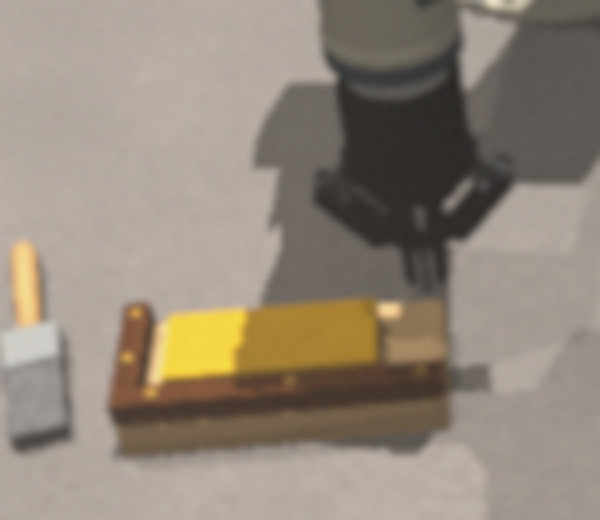

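View pics/t12.png

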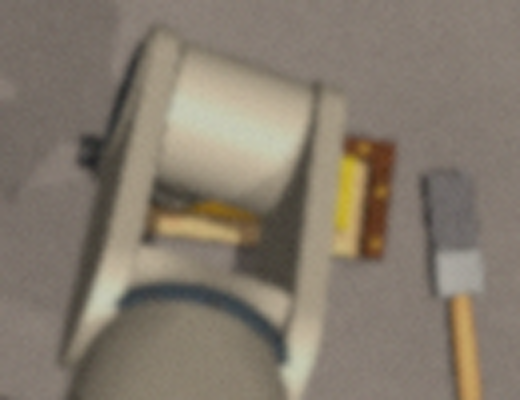

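send_rows(
  deltas=[
    [0,0,0,0,0,0.5,1],
    [0,0,0,0,0,0.6,1],
    [0,0,0,0,0,0.6,1],
    [0,0,0,0,0,0.6,1],
    [0,0,0,0,0,0.6,1],
    [0,0,0,0,0,0.6,1],
    [0,0,0,0,0,0.4,1],
    [0,0,0,0,0,0.3,1],
    [0,0,0,0,0,0.1,1],
    [0,0,0,0,0,0,1],
  ],
)

```text
time_s: 26.8
ee_pos: [0.5294, -0.188, 0.0398]
eef_rot: [0.997, -0.074, -0.002, -0.004]
ft_force: [-0.4, 0.6, 0.8]
grip_width: 0.0002
```

```bash
python3 - <<'E'
from h import *
p,R,s=pose();print(J@(p[:2]-jc),p)
plaque("pics/s13.png","scene")
E
```

```text
[0.00609052 0.09383109] [ 0.52943679 -0.18802866  0.03978877]
{'n': 273, 'rectc': (512.5, -336.6), 'size': (51.3, 54.7), 'a': 80.9, 'mean': array([ 512.7, -337.1]), 'pca': np.float64(151.6), 'jig': array([ 0.0106, -0.0557])}
```

View pics/s13.png

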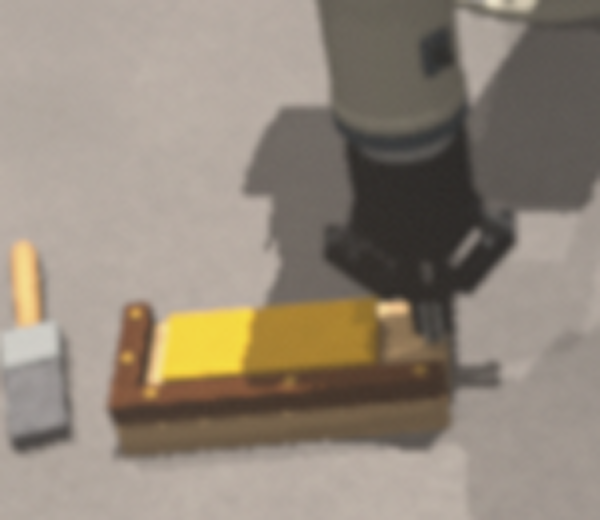

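send_rows(
  deltas=[
    [0,0,0,0.1,0.3,0,1],
    [0,0,0,0.1,0.4,0,1],
    [0,0,0,0.1,0.4,0,1],
    [0,0,0,0,0.4,0,1],
    [0,0,0,0,0.4,0,1],
    [0,0,0,0,0.4,0,1],
    [0,0,0,0,0.3,0,1],
    [0,0,0,0,0.3,0,1],
    [0,0,0,0,0.2,0,1],
    [0,0,0,0,0.1,0,1],
  ],
)

```text
time_s: 27.85
ee_pos: [0.5282, -0.2234, 0.0406]
eef_rot: [0.997, -0.074, -0.001, -0.004]
ft_force: [0.9, 0.6, 0.4]
grip_width: -0.0002
```

```bash
python3 - <<'E'
from h import *
p,R,s=pose();print(J@(p[:2]-jc),p)
plaque("pics/s14.png","scene")
E
```

```text
[0.00995962 0.05866581] [ 0.52823922 -0.22337616  0.04062717]
{'n': 153, 'rectc': (507.4, -361.4), 'size': (31.2, 52.8), 'a': 74.8, 'mean': array([ 507.7, -360.2]), 'pca': np.float64(166.1), 'jig': array([ 0.0091, -0.081 ])}
```

View pics/s14.png

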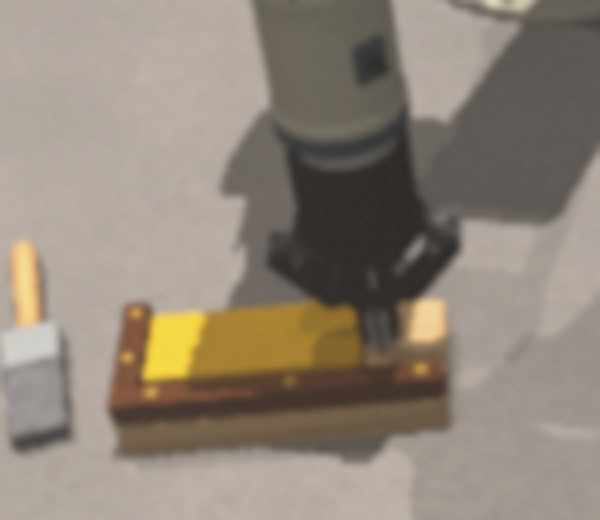

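send_rows(
  deltas=[
    [0,0,0,0,0.12,0,1],
    [0,0,0,0,0.12,0,1],
    [0,0,0,0,0.12,0,1],
    [0,0,0,0,0.12,0,1],
    [0,0,0,0,0.12,0,1],
    [0,0,0,0,0.12,0,1],
    [0,0,0,0,0.12,0,1],
    [0,0,0,0,0.12,0,1],
    [0,0,0,0,0.12,0,1],
    [0,0,0,0,0.12,0,1],
  ],
)

```text
time_s: 28.9
ee_pos: [0.5271, -0.2282, 0.0407]
eef_rot: [0.997, -0.076, -0.002, -0.01]
ft_force: [2.1, 8.3, 2.2]
grip_width: 0.0001
```

```bash
python3 - <<'E'
from h import *
p,R,s=pose();print(J@(p[:2]-jc),p)
E
```

```text
[0.00956193 0.05377952] [ 0.52714737 -0.22815409  0.04070833]
```

send_rows(
  deltas=[
    [0,0,0,0,-0.5,0,1],
    [0,0,0,0,-1,0,1],
    [0,0,0,0,-1,-1,1],
    [0,0,0,0,-1,-2,1],
    [0,0,0,-1,-1,-2,1],
    [0,0,0,-2,0,-2,1],
    [0,0,0,-2,2,-1,0],
    [0,0,0,-3,3,0,0],
    [0,0,0,-3,3,0,0],
    [0,0,0,-2,1,0,0],
  ],
)

```text
time_s: 29.9
ee_pos: [0.3929, -0.2499, 0.1285]
eef_rot: [0.997, -0.071, 0.001, -0.007]
ft_force: [-0.1, 0.1, 1.0]
grip_width: 0.0584
```

```bash
python3 - <<'E'
from h import *
p,R,s=pose();print(J@(p[:2]-jc),p)
rows([*(jc+J.T@[-.09,-.03]),.10],tool(-98.25),1,0)
plaque("pics/s15.png","scene");plaque("pics/t15.png")
E
```

```text
[-0.12024869  0.01301132] [ 0.39287872 -0.24993973  0.12850349]
t 29.9 total rot [-0.015 -0.     0.001] shift cm tool [3.02 4.34 2.79]
[-0.015, -0.0, 0.001, 3.02, 4.34, 2.79, 0.0],
{'n': 754, 'rectc': (514.3, -311.0), 'size': (137.3, 57.2), 'a': 81.7, 'mean': array([ 515.2, -311.9]), 'pca': np.float64(80.9), 'jig': array([ 0.0087, -0.0301])}
{'n': 785, 'rectc': (515.5, -312.3), 'size': (142.2, 61.7), 'a': 81.3, 'mean': array([ 515.8, -312.1]), 'pca': np.float64(80.8), 'jig': array([ 0.0101, -0.0312])}
```

View pics/s15.png

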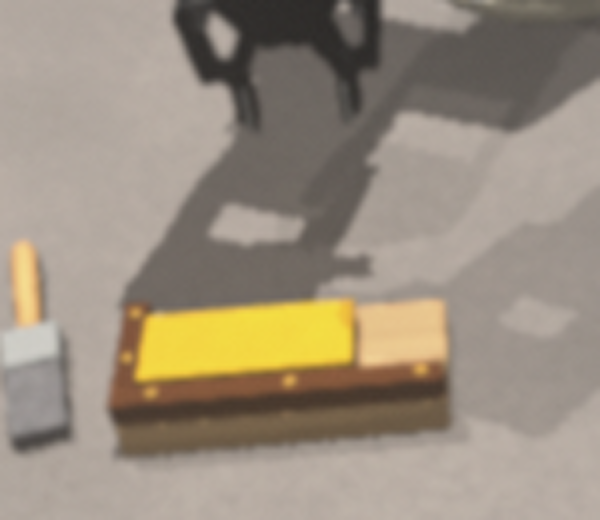

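View pics/t15.png

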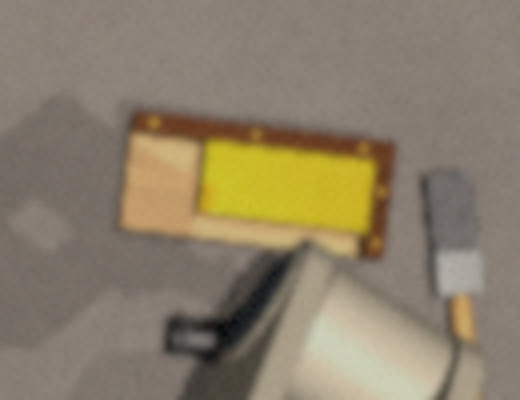

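send_rows(
  deltas=[
    [-0.003,0,0,0.3,0.5,0.6,0],
    [-0.003,0,0,0.4,0.6,1,0],
    [-0.003,0,0,0.4,0.6,1,0],
    [-0.003,0,0,0.4,0.6,1,0],
    [-0.003,0,0,0.4,0.6,1,0],
    [0,0,0,0.4,0.5,1,0],
    [0,0,0,0.4,0.5,1,0],
    [0,0,0,0.4,0.3,1,0],
    [0,0,0,0.3,0,1,0],
    [0,0,0,0,0,0.6,0],
  ],
)

```text
time_s: 31.0
ee_pos: [0.4263, -0.2984, 0.0277]
eef_rot: [0.997, -0.071, 0.0, 0.001]
ft_force: [-0.9, -1.1, 0.3]
grip_width: 0.0854
```

```bash
python3 - <<'E'
from h import *
p,R,s=pose();print(J@(p[:2]-jc),p)
rows([*(jc+J.T@[-.031,-.03]),.033],tool(-98.25),1,0)
E
```

```text
[-0.08019253 -0.03013542] [ 0.42634596 -0.29835645  0.02767334]
t 31.0 total rot [ 0.001 -0.001  0.002] shift cm tool [ 4.92 -0.   -0.53]
[0.001, -0.001, 0.002, 4.92, -0.0, -0.53, 0.0],
```

send_rows(
  deltas=[
    [0,0,0,0,0,-0.3,0],
    [0,0,0,0.4,0,-0.2,0],
    [0,0,0,0.6,0,-0.1,0],
    [0,0,0,0.7,0,0,0],
    [0,0,0,0.7,0,0,0],
    [0,0,0,0.6,0,0,0],
    [0,0,0,0.5,0,0,0],
    [0,0,0,0.3,0,0,0],
    [0,0,0,0.2,0,0,0],
    [0,0,0,0.1,0,0,0],
  ],
)

```text
time_s: 32.0
ee_pos: [0.4713, -0.3043, 0.035]
eef_rot: [0.998, -0.071, 0.001, 0.001]
ft_force: [0.2, 0.6, -0.5]
grip_width: 0.0853
```

send_rows(
  deltas=[
    [0,0,0,0.12,0,0,0],
    [0,0,0,0.12,0,0,0],
    [0,0,0,0.12,0,0,0],
    [0,0,0,0.12,0,0,0],
    [0,0,0,0.12,0,0,0],
    [0,0,0,0.12,0,0,0],
    [0,0,0,0.12,0,0,0],
    [0,0,0,0.12,0,0,0],
    [0,0,0,0.12,0,0,0],
    [0,0,0,0.12,0,0,0],
  ],
)

```text
time_s: 33.0
ee_pos: [0.475, -0.3041, 0.0339]
eef_rot: [0.997, -0.071, -0.007, -0.001]
ft_force: [-6.2, -0.4, 3.9]
grip_width: 0.0852
```

```bash
python3 - <<'E'
from h import *
p,R,s=pose();print(J@(p[:2]-jc),p,s["moment"])
E
```

```text
[-0.03119928 -0.02886644] [ 0.47500402 -0.30410305  0.03393877] [-0.13116082  0.86995313 -0.15804232]
```

send_rows(
  deltas=[
    [0,0,0,-0.3,0,0,0],
    [0,0,0,-0.6,0,0,0],
    [0,0,0,-1,0,0,0],
    [0,0,0,-1.5,0,0,0],
    [0,0,0,-1.5,0,-1,0],
    [0,0,0,-1,0,-2,0],
    [0,0,0,-1,0,-3,0],
    [0,0,0,-1,0,-3,0],
    [0,0,0,-1,0,-2,0],
    [0,0,0,0,0,0,0],
  ],
)

```text
time_s: 34.0
ee_pos: [0.3798, -0.2894, 0.1474]
eef_rot: [0.997, -0.071, -0.008, -0.002]
ft_force: [0.6, -0.1, -0.7]
grip_width: 0.0857
```

send_rows(
  deltas=[
    [0,0,0,0,-2,0,0],
    [0,0,0,0,-3,0,0],
    [0,0,0,0,-3,0,0],
    [0,0,0,0,-3,0,0],
    [0,0,0,0,-3,0,0],
    [0,0,0,0,-3,0,0],
    [0,0,0,0,-3,0,0],
    [0,0,0,0,-2,0,0],
    [0,0,0,0,0,0,0],
    [0,0,0,0,0,0,0],
  ],
)

```text
time_s: 35.0
ee_pos: [0.4089, -0.0639, 0.1411]
eef_rot: [0.997, -0.073, -0.008, -0.002]
ft_force: [0.6, -0.7, 0.3]
grip_width: 0.0854
```

```bash
python3 - <<'E'
from h import *
plaque("pics/s16.png","scene");plaque("pics/t16.png")
im=eyes.grab_frame("top")[0];d=eyes.grab_frame("top")[1]
cv2.imwrite("pics/full16.png",im)
hsv=cv2.cvtColor(im,cv2.COLOR_BGR2HSV).astype(int);H,S,V=hsv[...,0],hsv[...,1],hsv[...,2]
m=np.zeros(H.shape,bool);m[155:215,360:450]=1
t=big(m&(S>70));print("jig outline",rect("top",t,.05))
s=cv2.imread("pics/s16.png");t=cv2.imread("pics/t16.png")
c=np.zeros((520,800,3),np.uint8);
c[:400,:400]=cv2.resize(s,(400,400*520//600))[:400] if 0 else cv2.copyMakeBorder(cv2.resize(s,(400,347)),0,53,0,0,0);c[:308,400:]=cv2.resize(t,(400,308));cv2.imwrite("pics/c16.png",c)
E
```

```text
{'n': 731, 'rectc': (516.4, -311.1), 'size': (136.8, 54.0), 'a': 81.8, 'mean': array([ 516.8, -311. ]), 'pca': np.float64(81.6), 'jig': array([ 0.0108, -0.0299])}
{'n': 786, 'rectc': (516.4, -312.1), 'size': (142.2, 62.0), 'a': 80.7, 'mean': array([ 516.3, -312. ]), 'pca': np.float64(81.2), 'jig': array([ 0.0109, -0.0309])}
jig outline {'n': 2058, 'rectc': (517.0, -288.5), 'size': (223.3, 101.5), 'a': 81.7, 'mean': array([ 516.9, -287.9]), 'pca': np.float64(81.9)}
```

View pics/c16.png

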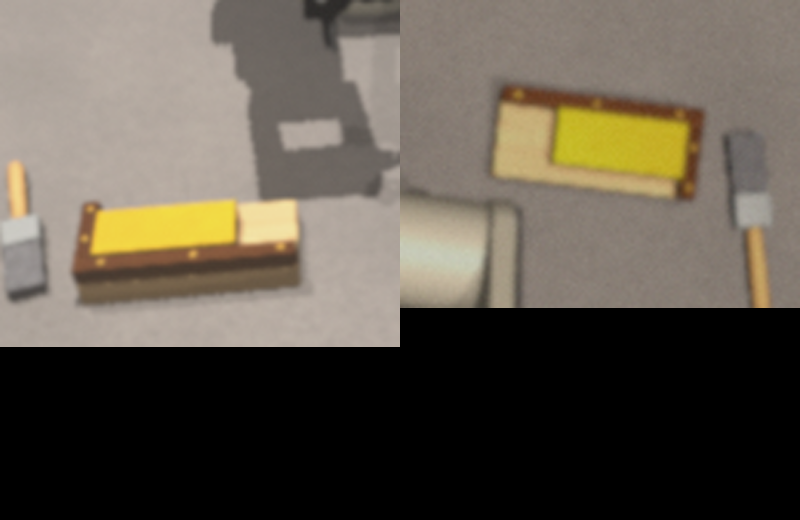

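View pics/full16.png

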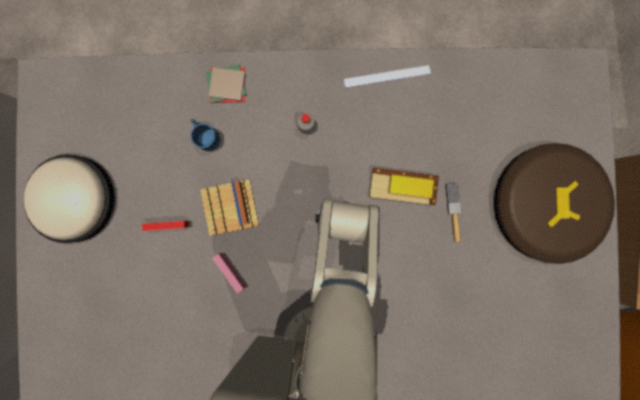

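The pictures show the plaque lying yellow up in the fence corner (top px 412,187). Both views put its centre within about 1 mm of flush. The blue plaque, glue bottle, mug and brush are where they started, and the arm is clear. Handing in.

```bash
python3 - <<'E'
from workcell import ticket,state
print(state()["time_s"],ticket.finish_job())
E
```

```text
the job is handed in; nothing more can be done
35.2 None
```

The yellow plaque is lying flat in the jig, yellow face up, pushed into the corner of both fences. I handed the job in at 35.2 s with the gripper clear of everything; handing in reported no verdict.

**What I did:** I gripped the plaque by its top edge, lifted it out of the rack and tilted it about 43° over the jig. I set its bottom edge on the platform and let it settle yellow side up. Then I pushed it against the long fence with both open fingers, against the short fence with closed fingers, and against the long fence once more. Each push ended in a firm stop at about 5–8 N.

**Last checks (jig frame; a flush centre is at 10, -30 mm):**

| Check | Scene view | Top view |
|---|---|---|
| Plaque centre | (10.8, -29.9) mm | (10.9, -30.9) mm |
| Plaque angle (jig's long axis is about 81.8°) | 81.6–81.8° | 80.7–81.2° |

- **Disagreement:** the two views differ by about 1 mm in position and up to 1° in angle, which is about the pixel size and calibration error. The worst reading, 80.7°, is about 1.0° (0.018 rad) off the long axis, inside the 0.03 rad limit.
- **Other objects:** in the final top picture the blue plaque, glue bottle, mug and brush looked unmoved. I judged this by eye and did not measure it.

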